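Screwdriver from under the toolbox trays

ROBOT

A 6-joint arm with a two-finger parallel gripper is mounted at the origin on a cart in front of the work surface, level with it; the furniture and walls round the work are solid. World frame = base frame: x ahead of the robot, y to its left, z up, the work surface at z = 0. Lengths are in mm, angles in rad, forces in N, time in s.
With the tool pointing down it reaches from about 300 to 875 mm from the base axis. Payload 4.2 kg.
Tool frame: the origin (TCP) lies at the very end of the fingers, on their centre line; the grasp point (between the pads) lies ctrl.pinch_z behind it (ctrl.pinch_z is the distance from the TCP to the grasp point, in mm); z points along the fingers, y is the line along which they close (so a half turn about z gives the same grasp; the last joint's range is limited). The gripper opens to 85 mm and grips with 20 to 120 N. Pads are 22 mm wide; open, the fingers measure 114 mm over their backs; the gripper's body (76 mm by 85 mm) begins 54 mm behind the grasp point. The pads swing forward as they close: fully open they stand 13 mm farther back than shut.
Start: joints at [1.127, 0.32, 1.565, -0, 1.257, -0.02], TCP at [236.459, 524.145, 231.338] pointing down, gripper open.
Joint ranges: [-3.11, 3.11], [-0.84, 2.01], [0.21, 2.61], [-1.34, 4.49], [0.05, 2.63], [-2.56, 2.56]. Speed limits (rad/s): [2.57, 2.57, 3.14, 3.14, 3.14, 3.14].

INTERFACE

Orientations are given as a unit quaternion [w, x, y, z].
In Python, from station import ctrl gives the robot as it stands.
- The arm moves only by the tool drive_tool, never from a script. Its argument "increments" is text: rows parted by semicolons, each of 7 numbers parted by spaces: the turn, a rotation vector about the tool's x, y, z as a fraction of full scale, then the shift along the tool's x, y, z as a fraction of full scale, then the opening, from -1 (shut) to 1 (fully open). In form: ax ay az tx ty tz hand; .... A call has exactly 8 rows; each row is the pose to reach, as a shift and turn from the pose commanded when the call began, along the tool's axes at that moment, turning the shorter way round; what a row does not reach only later rows make up. Full scale, the value 1, is 200 mm for a shift and pi rad for a turn. A row lasts 1/10 s, in which the tool goes at most 50 mm and 8.59 degrees, less where a joint would pass 70% of its speed; a pose out of reach is approached as far as the arm can. A call with a number of a shift or a turn outside -1 to 1 is refused whole. A call with a gripper value outside its range is refused whole. The fingers move at their own pace and stop on an object; the grip force is fixed at half the most. Time passes only in rows, so rows that repeat a pose let the fingers close, or fill a call up. It gives the time, the measured TCP pose, the force, the opening and the grip force at its end, in the units of the state.
- ctrl.sense(): the state, without advancing time (a new reading comes with each control period).
- ctrl.grab_frame(name): name is "side" or "top" or "wrist"; returns (picture, depth): 420x560x3 uint8, red, green, blue; 420x560 float32, mm along the optical axis (not along the pixel's ray), 0 where there is no reading.
- ctrl.camera_info(name): a dict with "camera_matrix" (3x3 intrinsics, pixels), "R" (3x3) and "t" (3): a world point X has camera coordinates R X + t. Camera axes: x right, y down, z forward; pixel columns grow to the right and rows downward; lengths in mm; the calibration is good to about 2 mm. A picture is of the moment at which its call begins: read the wrist's pose just before it. camera_info takes no time and is no camera call; for the wrist camera it gives the pose at the moment of the call.
- ctrl.job_done(): hands the job in; it is judged then, once.
The state is a dict: "time": time; "q": joint angles; "qvel": joint speeds; "tau": joint torques, N m; "tcp_pos": TCP position; "ee_rot": TCP orientation; "force": force on the tool from outside, world axes, zero at the start; "ft_torque": the same for the moment, N m; "finger_gap": finger opening in mm; "finger_force": force on a finger pad.
Only numpy, scipy, OpenCV 4.12 (cv2) and the standard library are available. Lean on these libraries where they do the work, as an engineer would, in place of code of your own. Each camera call takes 0.05 s, during which the arm holds its last target. There are 200 camera calls.

TASK

I need the yellow screwdriver from the bottom of the green toolbox. Lift the two hanging trays out and stand both on the black rubber mat, take the yellow screwdriver out and lay it lengthwise inside the steel tool dish, then hang each tray back in the toolbox in the same spot where it hung. Leave the red screwdriver in the box and everything else on the bench where it is.

Things in the scene. Friction and masses are not known exactly. Their poses are not given: they have to be found in the camera images.
- toolbox: Open green steel toolbox, fixed, 272 (x) x 166 (y) x 50 mm high, walls and floor 4 mm. Origin: centre of its underside; z up. The trays hang on the upper edges of its two long walls, one in each half, centres about 62 mm from the middle. Both screwdrivers lie along x on its floor, side by side 58 mm apart, under both trays, handles towards the -x end, whose tips show beyond the tray.
- tray_blue: Blue tray of dark bolts (fixed in it), loose, 0.25 to 0.4 kg. Pan 74 (x) x 144 mm (y), 19 mm high. Lips at both y ends, 180 mm overall, underside 17 mm up, hang on the toolbox's long walls, pan inside with 7 mm spare per side. Origin: centre of the pan's underside (33 mm above the toolbox's underside when hung). Black grip bar along x over its middle: 74 long, 11 wide, 10 high, centre 50 mm up.
- tray_grey: White-grey lift-out tray with brass nuts (fixed in it), loose; otherwise like the blue one: same size, origin, axes and grip bar.
- driver_yellow: Screwdriver with a yellow handle, 222 mm long, 0.09 kg, loose, lying. Origin: middle of its length and width, at its underside. Its y axis runs along it towards the handle: the six-sided handle, 26 mm wide and 22 mm high, from y = +19 to +109 mm; blade 6 mm thick on the axis 11 mm up, to y = -111 mm. It balances at about y = +54 mm. It may roll to another side of its handle.
- driver_red: Screwdriver with a red handle, 202 mm long, lying beside the yellow one in the toolbox; stays there. Origin and axes alike; handle from y = +9 to +99 mm.
- mat: Black ribbed rubber mat, fixed, 240 mm (x) by 190 mm (y), 3 mm thick, the place for the trays while they are out; both fit on it side by side along x, each lying across it like in the toolbox. Origin: centre of its underside.
- tool_dish: Shallow steel tool dish, fixed, outside 264 mm (x) by 110 mm (y), rim 14 mm high and 3 mm thick, floor 3 mm above the bench. Origin: centre of its underside. The screwdriver lies along its x axis, either way round.
- tape_measure: Yellow and black tape measure, 65 x 70 x 35 mm, loose bystander. Origin: centre of its underside.
- tin_screws: Round open tin with screws, 75 mm across and 46 mm high, loose bystander. Origin: centre of its underside.

How it is judged (in metres and radians):
On the way, in this order (a step that is already met when the one before it is completed fails the run):
1. both trays stand released on the mat, the yellow screwdriver still in the toolbox (x of tray_blue in the frame of mat between -0.12 and 0.12 m and y of tray_blue in the frame of mat between -0.095 and 0.095 m and z of each of tray_blue, tray_grey in the frame of mat below 0.01 m and angle between each of tray_blue, tray_grey's own z axis and vertical below 0.1 rad and linear speed of each of tray_blue, tray_grey below 0.02 m/s and angular speed of each of tray_blue, tray_grey below 0.15 rad/s and contact force between each of tray_blue, tray_grey and the fingers below 0.1 N and x of tray_grey in the frame of mat between -0.12 and 0.12 m and y of tray_grey in the frame of mat between -0.095 and 0.095 m and distance of driver_yellow from where it was at the start of the episode below 0.05 m), for 0.2 s.
2. the yellow screwdriver lies released in the steel dish, both trays still on the mat (x of driver_yellow in the frame of tool_dish between -0.025 and 0.025 m and y of driver_yellow in the frame of tool_dish between -0.042 and 0.042 m and z of driver_yellow in the frame of tool_dish below 0.032 m and angle between the y axis of driver_yellow and the x axis of tool_dish, either way round below 0.25 rad and angle between driver_yellow's own y axis and vertical between 1.45 and 1.69 rad and linear speed of each of driver_yellow, tray_blue, tray_grey below 0.02 m/s and angular speed of each of driver_yellow, tray_blue, tray_grey below 0.15 rad/s and contact force between each of driver_yellow, tray_blue, tray_grey and the fingers below 0.1 N and x of tray_blue in the frame of mat between -0.12 and 0.12 m and y of tray_blue in the frame of mat between -0.095 and 0.095 m and z of each of tray_blue, tray_grey in the frame of mat below 0.01 m and angle between each of tray_blue, tray_grey's own z axis and vertical below 0.1 rad and x of tray_grey in the frame of mat between -0.12 and 0.12 m and y of tray_grey in the frame of mat between -0.095 and 0.095 m), for 0.2 s.
At the end, for the whole second after the job is handed in: Each tray hangs level by its lips on the toolbox again, within 15 mm and 0.12 rad of where it hung; the yellow screwdriver lies flat in the dish, within 25 mm of its centre lengthwise and 42 mm across, within 0.25 rad of its length; the red one is within 20 mm of its start; all released and at rest (distance of each of tray_blue, tray_grey from where it was at the start of the episode below 0.015 m and angle between the x axis of each of tray_blue, tray_grey and the x axis of toolbox, either way round below 0.12 rad and angle between each of tray_blue, tray_grey's own z axis and vertical below 0.05 rad and z of tray_blue in the frame of toolbox between 0.029 and 0.037 m and linear speed of each of tray_blue, tray_grey, driver_yellow, driver_red below 0.02 m/s and angular speed of each of tray_blue, tray_grey, driver_yellow, driver_red below 0.15 rad/s and contact force between each of tray_blue, tray_grey, driver_yellow, driver_red and the fingers below 0.1 N and z of tray_grey in the frame of toolbox between 0.029 and 0.037 m and x of driver_yellow in the frame of tool_dish between -0.025 and 0.025 m and y of driver_yellow in the frame of tool_dish between -0.042 and 0.042 m and z of driver_yellow in the frame of tool_dish below 0.032 m and angle between the y axis of driver_yellow and the x axis of tool_dish, either way round below 0.25 rad and angle between driver_yellow's own y axis and vertical between 1.45 and 1.69 rad and distance of driver_red from where it was at the start of the episode below 0.02 m); the robot touches nothing.
It fails at once if the red screwdriver was moved more than 20 mm (distance of driver_red from where it was at the start of the episode above 0.02 m).
It fails at once if the tape measure was moved more than 20 mm (distance of tape_measure from where it was at the start of the episode above 0.02 m).
It fails at once if the tin of screws was moved more than 20 mm (distance of tin_screws from where it was at the start of the episode above 0.02 m).
It also fails if it takes over 118 s, if anything falls off the work surface, if the arm or the gripper's body presses on something with over 40 N, if the wrist force passes 120 N, or if a joint passes its speed limit or range.

## Working session

There is one attempt and no reset: what is moved stays moved. The work goes in short steps, Python scripts to look and compute and a tool call to move; the robot and the scene stay as the last step left them, time stands still between calls to the robot, and variables do not carry over. Pictures are saved under pics/ and viewed, at most 14 in all, crops included, and the job is handed in when it is done.

Besides the shell and the picture viewer there is one more tool, called after "Emit:" as a command line: name --argument value ..., lists and objects as JSON in quotes. drive_tool: Moves the arm, as the interface text tells. Shift numbers are shares of 200 mm and turn numbers shares of pi rad, none past 1 either way. Its arguments: {"type":"object","properties":{"increments":{"type":"string"}},"required":["increments"]}

```bash
mkdir -p pics; ls
python3 - <<'E'
from station import ctrl
import cv2,numpy as np
print(ctrl.sense(), ctrl.pinch_z)
for n in("top","side"):
    p,d=ctrl.grab_frame(n); cv2.imwrite(f"pics/{n}0.png",p[:,:,::-1]); np.savez(f"{n}0.npz",p=p,d=d)
    print(n,ctrl.camera_info(n))
E
```

```text
pics
{'time': 0.0, 'q': array([ 1.12695979e+00,  3.20340412e-01,  1.56569305e+00, -1.16587909e-05,
        1.25738758e+00, -1.99996350e-02]), 'qvel': array([-0.0005796 , -0.00017566,  0.00034782, -0.00165017, -0.00205946,
       -0.00058382]), 'tau': array([-3.04603076e-03, -4.15511692e+01, -2.34156650e+01, -3.82633334e-04,
        8.42747977e-03,  2.00464643e-05]), 'tcp_pos': array([236.2725306 , 523.69089053, 230.44894746]), 'ee_rot': array([-2.04726878e-04,  2.10333969e-01,  9.77629166e-01, -8.90991180e-04]), 'force': array([-0.28727936,  0.87576976,  0.42194468]), 'ft_torque': array([ 0.02076357,  0.05832596, -0.02578241]), 'finger_force': 0.0, 'finger_gap': 85.41220719932059} 18.700000000000003
top {'camera_matrix': array([[528.92645311,   0.        , 283.56207811],
       [  0.        , 528.92645311, 212.71332174],
       [  0.        ,   0.        ,   1.        ]]), 'R': array([[-6.12611918e-04, -9.99999620e-01, -6.20068476e-04],
       [-9.90336750e-01,  6.92684572e-04, -1.38681800e-01],
       [ 1.38682177e-01,  5.29118476e-04, -9.90336798e-01]]), 't': array([  17.74727606,  500.98152864, 1597.03360462])}
side {'camera_matrix': array([[397.01903241,   0.        , 284.38938146],
       [  0.        , 397.01903241, 216.91089386],
       [  0.        ,   0.        ,   1.        ]]), 'R': array([[-0.93351779, -0.35842076, -0.00889299],
       [-0.16706237,  0.45679795, -0.87374241],
       [ 0.31722972, -0.8141684 , -0.48630764]]), 't': array([484.52242133, 121.32345382, 804.48576801])}
```

View pics/top0.png

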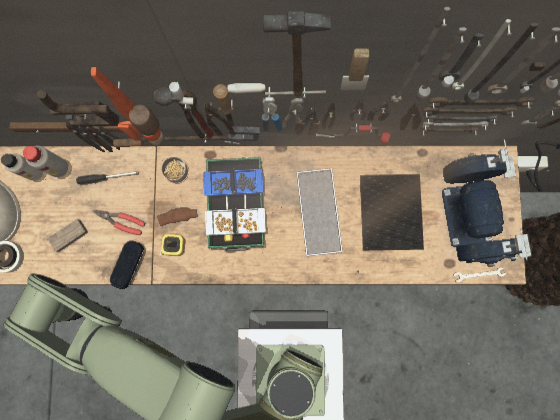

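View pics/side0.png

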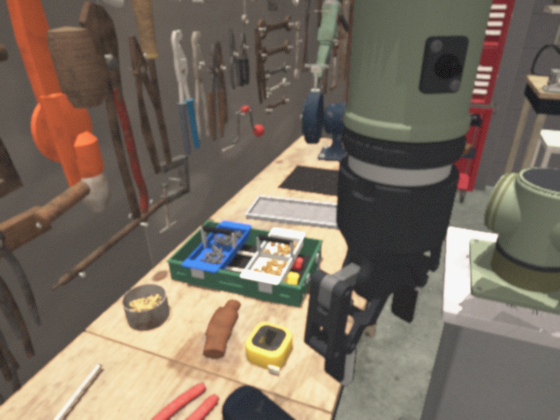

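The top view shows the toolbox at cols 206-266, rows 157-249: blue tray at row ~182, grey at ~220, yellow tip at (229,238), red at (245,236). The dish is centred near (320,212), slightly rotated, and the mat near (392,212). The side view confirms this.

```bash
cat > h.py <<'E'
import numpy as np,cv2
from station import ctrl
from scipy.spatial.transform import Rotation as R
def cloud(d,c):
    K=c["camera_matrix"];v,u=np.mgrid[:d.shape[0],:d.shape[1]]
    P=np.stack([(u-K[0,2])/K[0,0]*d,(v-K[1,2])/K[1,1]*d,d],-1)
    W=(P-c["t"])@c["R"]; W[d==0]=np.nan
    return W
def rect(xy): 
    return cv2.minAreaRect(xy.astype(np.float32))
def grab(n,save=None):
    c=ctrl.camera_info(n);p,d=ctrl.grab_frame(n)
    if save: cv2.imwrite(f"pics/{save}.png",p[:,:,::-1])
    return p,d,cloud(d,c),cv2.cvtColor(p,cv2.COLOR_RGB2HSV)
def big(m):
    n,l,s,_=cv2.connectedComponentsWithStats(m.astype(np.uint8)); return l==1+np.argmax(s[1:,4])
E
python3 - <<'E'
from h import *
z=np.load("top0.npz");p,d=z["p"],z["d"];W=cloud(d,ctrl.camera_info("top"));hsv=cv2.cvtColor(p,cv2.COLOR_RGB2HSV)
H,S,V=[hsv[...,i].astype(int) for i in range(3)]
roi=lambda a,b,c,e:(np.add.outer(np.zeros(420),np.arange(560))>=a)&(np.add.outer(np.zeros(420),np.arange(560))<=b)&(np.add.outer(np.arange(420),np.zeros(560))>=c)&(np.add.outer(np.arange(420),np.zeros(560))<=e)
ms=dict(blue=roi(198,272,150,256)&(H>105)&(H<125)&(S>120),
 grey=roi(198,272,200,240)&(S<60)&(V>170),
 green=roi(198,272,150,256)&(H>50)&(H<95)&(S>90),
 mat=roi(350,432,165,258)&(V<75), 
 dish=roi(290,350,160,262)&(S<60)&(V>90),
 yel=roi(205,268,228,248)&(H>20)&(H<35)&(S>180), red=roi(205,268,228,248)&((H<8)|(H>172))&(S>180),
 tape=roi(155,190,228,260)&(H>20)&(H<35)&(S>180))
for k,m in ms.items():
    if k not in("yel","red"): m=big(m)
    q=W[m];q=q[~np.isnan(q[:,0])]
    print(k,m.sum(),rect(q[:,:2]),np.round(np.percentile(q[:,2],[5,50,95])),np.round(q.mean(0)))
for c in [(225,182),(247,182),(225,221),(250,221)]: pass
print(np.round(W[150:256:3,236]).astype(int).tolist())
E
```

```text
blue 229 ((590.8531494140625, 222.97528076171875), (71.192138671875, 79.94933319091797), 1.7370010614395142) [33. 51. 59.] [581. 240.  48.]
grey 505 ((491.9139404296875, 119.04524230957031), (106.16442108154297, 85.9488754272461), 3.3672971725463867) [31. 41. 58.] [479. 115.  43.]Traceback (most recent call last):
  File "<stdin>", line 13, in <module>
  File "h.py", line 16, in big
    n,l,s,_=cv2.connectedComponentsWithStats(m.astype(np.uint8)); return l==1+np.argmax(s[1:,4])
                                                                              ~~~~~~~~~^^^^^^^^^
    return _wrapfunc(a, 'argmax', axis=axis, out=out, **kwds)
    return bound(*args, **kwds)
ValueError: attempt to get argmax of an empty sequence
```

```bash
cat >> h.py <<'E'
import json,os
def plan(rows,save=True):
    """rows: (x,y,z,yaw,hand), 8 of them; prints increments from the stored commanded pose, stores the end"""
    f="cmd.json"
    c=json.load(open(f)) if os.path.exists(f) else [236.459,524.145,231.338,-0.4238]
    c=np.array(c);M=lambda a:R.from_euler("z",a).as_matrix()@np.diag([-1,1,-1.])
    out=[]
    for r in rows:
        t=np.round(M(c[3]).T@(np.array(r[:3])-c[:3])/200,4);a=round(-(r[3]-c[3])/np.pi,4)
        assert max(abs(t))<=1,t
        out.append(f"0 0 {a:g} {t[0]:g} {t[1]:g} {t[2]:g} {r[4]:g}")
    if save: json.dump([*(c[:3]+M(c[3])@t*200),c[3]-a*np.pi],open(f,"w"))
    print("; ".join(out))
def line(a,b,n): return [tuple(x) for x in np.linspace(a,b,n+1)[1:]]
E
python3 - <<'E'
from h import *
print(ctrl.camera_info("wrist"))
plan([(350,380,290,0,1)]*8)
plan([(470,195,350,0,1)]*8)
E
```

```text
{'camera_matrix': array([[365.13566736,   0.        , 279.27689589],
       [  0.        , 365.13566736, 209.73053985],
       [  0.        ,   0.        ,   1.        ]]), 'R': array([[ 0.41251472,  0.91095031, -0.00106355],
       [ 0.86990947, -0.39358276,  0.29723749],
       [ 0.27034999, -0.12354003, -0.95480299]]), 't': array([-574.9953557 ,  -38.27873158,  379.88539613])}
0 0 -0.1349 -0.8139 -0.4235 -0.2933 1; 0 0 -0.1349 -0.8139 -0.4235 -0.2933 1; 0 0 -0.1349 -0.8139 -0.4235 -0.2933 1; 0 0 -0.1349 -0.8139 -0.4235 -0.2933 1; 0 0 -0.1349 -0.8139 -0.4235 -0.2933 1; 0 0 -0.1349 -0.8139 -0.4235 -0.2933 1; 0 0 -0.1349 -0.8139 -0.4235 -0.2933 1; 0 0 -0.1349 -0.8139 -0.4235 -0.2933 1
0 0 0 -0.6 -0.925 -0.3 1; 0 0 0 -0.6 -0.925 -0.3 1; 0 0 0 -0.6 -0.925 -0.3 1; 0 0 0 -0.6 -0.925 -0.3 1; 0 0 0 -0.6 -0.925 -0.3 1; 0 0 0 -0.6 -0.925 -0.3 1; 0 0 0 -0.6 -0.925 -0.3 1; 0 0 0 -0.6 -0.925 -0.3 1
```

Emit:
drive_tool --increments "0 0 -0.1349 -0.8139 -0.4235 -0.2933 1; 0 0 -0.1349 -0.8139 -0.4235 -0.2933 1; 0 0 -0.1349 -0.8139 -0.4235 -0.2933 1; 0 0 -0.1349 -0.8139 -0.4235 -0.2933 1; 0 0 -0.1349 -0.8139 -0.4235 -0.2933 1; 0 0 -0.1349 -0.8139 -0.4235 -0.2933 1; 0 0 -0.1349 -0.8139 -0.4235 -0.2933 1; 0 0 -0.1349 -0.8139 -0.4235 -0.2933 1"

```text
time: 0.9
tcp_pos: [349.0, 380.7, 289.2]
ee_rot: [-0.001, -0.001, 1.0, -0.0]
force: [-0.8, -0.6, -0.0]
finger_gap: 85.7
finger_force: 0.0
```

Emit:
drive_tool --increments "0 0 0 -0.6 -0.925 -0.3 1; 0 0 0 -0.6 -0.925 -0.3 1; 0 0 0 -0.6 -0.925 -0.3 1; 0 0 0 -0.6 -0.925 -0.3 1; 0 0 0 -0.6 -0.925 -0.3 1; 0 0 0 -0.6 -0.925 -0.3 1; 0 0 0 -0.6 -0.925 -0.3 1; 0 0 0 -0.6 -0.925 -0.3 1"

```text
time: 1.7
tcp_pos: [469.2, 196.2, 349.2]
ee_rot: [-0.001, -0.001, 1.0, 0.0]
force: [-0.2, 0.3, -0.6]
finger_gap: 85.7
finger_force: 0.0
```

Run:
```python
from h import *
p,d,W,hsv=grab("wrist","w1");np.savez("w1.npz",p=p,d=d,W=W)
```

```text
(no output)
```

View pics/w1.png

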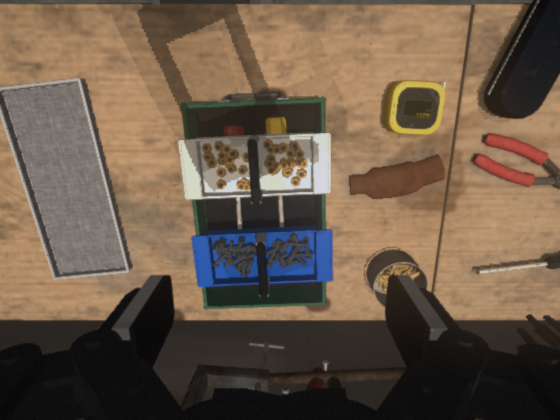

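Image right is +y and down is +x. The box spans cols 183-327, rows 97-307, with the grey bar along x at col 254, rows 140-203, and the blue bar at col 263, rows 235-297. The yellow handle is at (276,126), red at (233,131), and the dish corners are (0,88), (78,80), (130,270), (52,277).

Run:
```python
from h import *
z=np.load("w1.npz");p,W=z["p"],z["W"];hsv=cv2.cvtColor(p,cv2.COLOR_RGB2HSV)
H,S,V=[hsv[...,i].astype(int) for i in range(3)]
v,u=np.mgrid[:420,:560]
roi=lambda a,b,c,e:(u>=a)&(u<=b)&(v>=c)&(v<=e)
Z=np.nan_to_num(W[...,2],nan=-99)
ms=dict(blue=roi(170,340,220,300)&(H>105)&(H<125)&(S>120)&(Z>42)&(Z<60),
 grey=roi(170,340,125,205)&(S<70)&(V>120)&(Z>42)&(Z<60),
 bar_g=roi(170,340,125,210)&(Z>75)&(Z<95), bar_b=roi(170,340,225,300)&(Z>75)&(Z<95),
 green=roi(170,340,90,315)&(H>50)&(H<95)&(S>60)&(Z>42)&(Z<60),
 yel=roi(185,325,100,138)&(H>18)&(H<35)&(S>150), red=roi(185,325,100,138)&((H<8)|(H>172))&(S>150),
 yblade=roi(262,300,199,231)&(V>100)&(Z<40)&(S<80), rblade=roi(215,258,199,231)&(V>100)&(Z<40)&(S<80),
 dish=roi(0,140,60,290)&(S<60)&(V>60)&(Z<25)&(Z>-5),
 rim=roi(0,140,60,290)&(Z>9)&(Z<25))
for k,m in ms.items():
    if not m.any(): print(k,"none");continue
    q=W[m]; r=rect(q[:,:2])
    print(k,m.sum(),[np.round(x,1) for x in r],np.round(np.percentile(q,[2,98],axis=0),1).tolist(),np.round(q.mean(0),1))
    if "bar" in k or "blade" in k:
        print("   slope dy/dx",np.polyfit(q[:,0],q[:,1],1))
```

```text
blue 2700 [array([599.4, 175.4]), array([ 80. , 180.1]), np.float64(3.3)] [[558.3, 86.7, 42.8], [635.4, 263.7, 54.8]] [597.  173.   51.5]
grey 2550 [array([477. , 167.9]), array([ 76.6, 181.7]), np.float64(2.8)] [[436.6, 78.5, 50.5], [513.7, 257.8, 54.9]] [475.9 171.1  52.9]
bar_g 661 [array([475.3, 168.4]), array([73.7, 11.7]), np.float64(2.5)] [[438.7, 162.3, 82.0], [510.3, 174.6, 89.6]] [473.6 168.4  87.4]
   slope dy/dx [4.53269445e-02 1.46949430e+02]
bar_b 532 [array([597.2, 175.7]), array([74.7, 11.3]), np.float64(2.7)] [[560.6, 169.7, 78.6], [631.6, 181.7, 89.5]] [593.3 175.8  87.1]
   slope dy/dx [5.24515771e-02 1.44714553e+02]
green 1452 [array([535. , 170.5]), array([273.5, 168. ]), np.float64(2.4)] [[397.8, 89.3, 42.9], [671.4, 257.1, 51.6]] [544.3 170.7  49.1]
yel 314 [array([428.1, 192.1]), array([19.1, 26.6]), np.float64(4.2)] [[nan, nan, nan], [nan, nan, nan]] [nan nan nan]
red 79 [array([434. , 138.5]), array([10., 22.]), np.float64(2.9)] [[429.6, 127.8, 17.3], [438.4, 149.4, 27.5]] [433.9 139.7  22.7]
yblade 101 [array([542.2, 198.6]), array([32.7,  6. ]), np.float64
[... 297 characters left out ...]
 illegal value
 ** On entry to DLASCL parameter number  5 had an illegal value
 ** On entry to DLASCL parameter number  4 had an illegal valueTraceback (most recent call last):
  File "<stdin>", line 20, in <module>
    c, resids, rank, s = lstsq(lhs, rhs, rcond)
                         ~~~~~^^^^^^^^^^^^^^^^^
    x, resids, rank, s = _umath_linalg.lstsq(a, b, rcond,
                         ~~~~~~~~~~~~~~~~~~~^^^^^^^^^^^^^
                                             signature=signature)
                                             ^^^^^^^^^^^^^^^^^^^^
    raise LinAlgError("SVD did not converge in Linear Least Squares")
numpy.linalg.LinAlgError: SVD did not converge in Linear Least Squares
```

Run:
```python
from h import *
z=np.load("top0.npz");p=z["p"];W=cloud(z["d"],ctrl.camera_info("top"));hsv=cv2.cvtColor(p,cv2.COLOR_RGB2HSV)
v,u=np.mgrid[:420,:560]
m=(u>350)&(u<432)&(v>160)&(v<262)&(hsv[...,2]<90)
m=cv2.morphologyEx(m.astype(np.uint8),cv2.MORPH_OPEN,np.ones((3,3)));m=big(m)
q=W[m];q=q[~np.isnan(q).any(1)];print("mat",m.sum(),rect(q[:,:2]),np.median(q[:,2]))
m=(u>290)&(u<350)&(v>160)&(v<262)&(hsv[...,1]<70);m=big(m)
q=W[m];q=q[~np.isnan(q).any(1)];print("dish",m.sum(),rect(q[:,:2]))
z=np.load("w1.npz");p,W=z["p"],z["W"];hsv=cv2.cvtColor(p,cv2.COLOR_RGB2HSV)
m=(u<140)&(v>60)&(v<290)&(hsv[...,1]<70)
m=big(m);q=W[m];q=q[~np.isnan(q).any(1)];print("dish w",m.sum(),rect(q[:,:2]),np.percentile(q[:,2],[5,50,95]))
for n,(a,b) in dict(yb=(262,300),rb=(215,258)).items():
    m=(u>a)&(u<b)&(v>198)&(v<231)&(hsv[...,2]>100)&(hsv[...,1]<90);q=W[m];q=q[~np.isnan(q).any(1)];q=q[q[:,2]<35];print(n,len(q),np.median(q,axis=0))
m=(u>185)&(u<325)&(v>100)&(v<138)&(hsv[...,0]>18)&(hsv[...,0]<35)&(hsv[...,1]>150);q=W[m];q=q[~np.isnan(q).any(1)];print("yel",rect(q[:,:2]),np.percentile(q,[2,98],axis=0))
c,r0=np.array([475.3,168.4]),0
c=[475,168.2]
plan([(*c,125,.046,1)]*5+[(*c,100,.046,1),(*c,80,.046,1),(*c,65,.046,1)])
plan([(*c,65,.046,1)]+[(*c,65,.046,-1)]*7)
```

```text
mat 2439 ((482.5166931152344, -323.1607666015625), (183.91766357421875, 188.3142547607422), 0.14082235097885132) 3.9613195172871847
dish 3471 ((523.4010009765625, -79.49700164794922), (301.9871520996094, 143.88421630859375), 6.422770977020264)
dish w 17130 ((514.7791748046875, -95.4753189086914), (275.3743896484375, 126.7750473022461), 6.3172712326049805) [ 2.00364168  3.68249433 14.82526037]
yb 100 [541.68154042 199.21080182  17.59574856]
rb 113 [544.55097401 141.59851739  17.89725437]
yel ((428.1658935546875, 192.2013397216797), (19.361909866333008, 26.55183219909668), 3.3794922828674316) [[418.9668167  179.92730659  15.68214576]
 [437.60841431 204.08942827  28.39740356]]Traceback (most recent call last):
  File "<stdin>", line 17, in <module>
  File "h.py", line 26, in plan
    assert max(abs(t))<=1,t
           ^^^^^^^^^^^^^^
AssertionError: [-0.025 -0.134  1.125]
```

Run:
```python
from h import *
c=[475,168.2]
plan([(*c,155,.046,1)]*8)
plan([(*c,z,.046,1) for z in (130,105,85,70,65)]+[(*c,65,.046,-1)]*3)
plan([(*c,65,.046,-1)]*4+[(*c,z,.046,-1) for z in (70,80,90,105)])
```

```text
0 0 -0.0146 -0.025 -0.134 0.975 1; 0 0 -0.0146 -0.025 -0.134 0.975 1; 0 0 -0.0146 -0.025 -0.134 0.975 1; 0 0 -0.0146 -0.025 -0.134 0.975 1; 0 0 -0.0146 -0.025 -0.134 0.975 1; 0 0 -0.0146 -0.025 -0.134 0.975 1; 0 0 -0.0146 -0.025 -0.134 0.975 1; 0 0 -0.0146 -0.025 -0.134 0.975 1
0 0 -0 0 0 0.125 1; 0 0 -0 0 0 0.25 1; 0 0 -0 0 0 0.35 1; 0 0 -0 0 0 0.425 1; 0 0 -0 0 0 0.45 1; 0 0 -0 0 0 0.45 -1; 0 0 -0 0 0 0.45 -1; 0 0 -0 0 0 0.45 -1
0 0 -0 0 0 -0 -1; 0 0 -0 0 0 -0 -1; 0 0 -0 0 0 -0 -1; 0 0 -0 0 0 -0 -1; 0 0 -0 0 0 -0.025 -1; 0 0 -0 0 0 -0.075 -1; 0 0 -0 0 0 -0.125 -1; 0 0 -0 0 0 -0.2 -1
```

Emit:
drive_tool --increments "0 0 -0.0146 -0.025 -0.134 0.975 1; 0 0 -0.0146 -0.025 -0.134 0.975 1; 0 0 -0.0146 -0.025 -0.134 0.975 1; 0 0 -0.0146 -0.025 -0.134 0.975 1; 0 0 -0.0146 -0.025 -0.134 0.975 1; 0 0 -0.0146 -0.025 -0.134 0.975 1; 0 0 -0.0146 -0.025 -0.134 0.975 1; 0 0 -0.0146 -0.025 -0.134 0.975 1"

```text
time: 2.55
tcp_pos: [476.6, 169.3, 157.6]
ee_rot: [0.003, -0.023, 1.0, 0.001]
force: [0.6, 0.2, 0.5]
finger_gap: 85.6
finger_force: 0.0
```

Emit:
drive_tool --increments "0 0 0 0 0 0.125 1; 0 0 0 0 0 0.25 1; 0 0 0 0 0 0.35 1; 0 0 0 0 0 0.425 1; 0 0 0 0 0 0.45 1; 0 0 0 0 0 0.45 -1; 0 0 0 0 0 0.45 -1; 0 0 0 0 0 0.45 -1"

```text
time: 3.35
tcp_pos: [475.9, 168.6, 66.2]
ee_rot: [0.001, -0.023, 1.0, 0.0]
force: [0.9, -0.0, -0.6]
finger_gap: 44.1
finger_force: 0.0
```

Emit:
drive_tool --increments "0 0 0 0 0 0 -1; 0 0 0 0 0 0 -1; 0 0 0 0 0 0 -1; 0 0 0 0 0 0 -1; 0 0 0 0 0 -0.025 -1; 0 0 0 0 0 -0.075 -1; 0 0 0 0 0 -0.125 -1; 0 0 0 0 0 -0.2 -1"

```text
time: 4.15
tcp_pos: [474.4, 168.0, 105.2]
ee_rot: [-0.001, -0.023, 1.0, -0.0]
force: [-0.6, 0.7, -4.3]
finger_gap: 9.4
finger_force: 58.6
```

Run:
```python
from h import *
c=[475,168.2]
plan(line((*c,105,.046,-1),(475,20,190,.02,-1),8))
plan(line((475,20,190,.02,-1),(460,-178,200,0,-1),8))
```

```text
0 0 0.001 0.0043 -0.0925 -0.0531 -1; 0 0 0.002 0.0085 -0.185 -0.1063 -1; 0 0 0.0031 0.0128 -0.2776 -0.1594 -1; 0 0 0.0041 0.017 -0.3701 -0.2125 -1; 0 0 0.0051 0.0213 -0.4626 -0.2656 -1; 0 0 0.0062 0.0255 -0.5552 -0.3188 -1; 0 0 0.0072 0.0298 -0.6477 -0.3719 -1; 0 0 0.0082 0.034 -0.7402 -0.425 -1
0 0 0.0008 0.0119 -0.1235 -0.0063 -1; 0 0 0.0016 0.0237 -0.2471 -0.0125 -1; 0 0 0.0024 0.0356 -0.3706 -0.0188 -1; 0 0 0.0032 0.0475 -0.4942 -0.025 -1; 0 0 0.004 0.0593 -0.6177 -0.0313 -1; 0 0 0.0048 0.0712 -0.7412 -0.0375 -1; 0 0 0.0056 0.083 -0.8648 -0.0438 -1; 0 0 0.0064 0.0949 -0.9883 -0.05 -1
```

Emit:
drive_tool --increments "0 0 0.001 0.0043 -0.0925 -0.0531 -1; 0 0 0.002 0.0085 -0.185 -0.1063 -1; 0 0 0.0031 0.0128 -0.2776 -0.1594 -1; 0 0 0.0041 0.017 -0.3701 -0.2125 -1; 0 0 0.0051 0.0213 -0.4626 -0.2656 -1; 0 0 0.0062 0.0255 -0.5552 -0.3188 -1; 0 0 0.0072 0.0298 -0.6477 -0.3719 -1; 0 0 0.0082 0.034 -0.7402 -0.425 -1"

```text
time: 4.95
tcp_pos: [474.6, 19.3, 190.9]
ee_rot: [0.0, -0.01, 1.0, 0.0]
force: [-0.3, 1.0, -3.3]
finger_gap: 9.8
finger_force: 58.8
```

Emit:
drive_tool --increments "0 0 0.0008 0.0119 -0.1235 -0.0063 -1; 0 0 0.0016 0.0237 -0.2471 -0.0125 -1; 0 0 0.0024 0.0356 -0.3706 -0.0188 -1; 0 0 0.0032 0.0475 -0.4942 -0.025 -1; 0 0 0.004 0.0593 -0.6177 -0.0313 -1; 0 0 0.0048 0.0712 -0.7412 -0.0375 -1; 0 0 0.0056 0.083 -0.8648 -0.0438 -1; 0 0 0.0064 0.0949 -0.9883 -0.05 -1"

```text
time: 5.75
tcp_pos: [459.6, -178.9, 200.5]
ee_rot: [0.0, 0.0, 1.0, 0.0]
force: [0.7, 0.5, -4.4]
finger_gap: 9.7
finger_force: 58.8
```

Run:
```python
from h import *
p,d,W,hsv=grab("wrist","w2");np.savez("w2.npz",p=p,d=d,W=W)
```

```text
(no output)
```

View pics/w2.png

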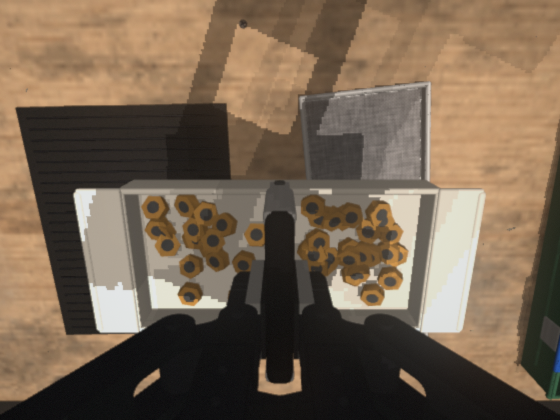

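The tray is held level. Mat corners are at (17,107), (228,103) and (65,333); the dish's near corners are at (300,96) and (430,84).

Run:
```python
from h import *
W=np.load("w2.npz")["W"]
K=ctrl.camera_info("wrist")
def ray(u,v,z):
    k=K["camera_matrix"];r=K["R"].T@np.array([(u-k[0,2])/k[0,0],(v-k[1,2])/k[1,1],1]);C=-K["R"].T@K["t"];return (C+r*(z-C[2])/r[2]).round(1)
for n,u,v,z in [("m",17,107,3),("m",228,103,3),("m",65,333,3),("d",300,96,14),("d",430,84,14)]: print(n,ray(u,v,z))
```

```text
m [ 393.6 -419.     3. ]
m [ 390.6 -228.7    3. ]
m [ 632.  -418.2    3. ]
d [ 384.8 -164.9   14. ]
d [375.3 -54.2  14. ]
```

Run:
```python
from h import *
c=[454,-323.5]
plan(line((460,-178,200,0,-1),(*c,90,0,-1),7)+[(*c,80,0,-1)])
plan([(*c,z,0,-1) for z in (66,54,45,39,36,35.5,35.5)]+[(*c,35.5,0,1)])
plan([(*c,35.5,0,1)]*4+[(*c,z,0,1) for z in (50,80,120,160)])
```

```text
0 0 0 0.0043 -0.1039 0.0786 -1; 0 0 0 0.0086 -0.2079 0.1571 -1; 0 0 0 0.0129 -0.3118 0.2357 -1; 0 0 0 0.0171 -0.4157 0.3143 -1; 0 0 0 0.0214 -0.5196 0.3928 -1; 0 0 0 0.0257 -0.6236 0.4714 -1; 0 0 0 0.03 -0.7275 0.55 -1; 0 0 0 0.03 -0.7275 0.6 -1
0 0 0 0 -0 0.07 -1; 0 0 0 0 -0 0.13 -1; 0 0 0 0 -0 0.175 -1; 0 0 0 0 -0 0.205 -1; 0 0 0 0 -0 0.22 -1; 0 0 0 0 -0 0.2225 -1; 0 0 0 0 -0 0.2225 -1; 0 0 0 0 -0 0.2225 1
0 0 0 0 -0 -0 1; 0 0 0 0 -0 -0 1; 0 0 0 0 -0 -0 1; 0 0 0 0 -0 -0 1; 0 0 0 0 -0 -0.0725 1; 0 0 0 0 -0 -0.2225 1; 0 0 0 0 -0 -0.4225 1; 0 0 0 0 -0 -0.6225 1
```

Emit:
drive_tool --increments "0 0 0 0.0043 -0.1039 0.0786 -1; 0 0 0 0.0086 -0.2079 0.1571 -1; 0 0 0 0.0129 -0.3118 0.2357 -1; 0 0 0 0.0171 -0.4157 0.3143 -1; 0 0 0 0.0214 -0.5196 0.3928 -1; 0 0 0 0.0257 -0.6236 0.4714 -1; 0 0 0 0.03 -0.7275 0.55 -1; 0 0 0 0.03 -0.7275 0.6 -1"

```text
time: 6.6
tcp_pos: [454.0, -325.6, 79.2]
ee_rot: [0.0, 0.001, 1.0, -0.0]
force: [-0.2, 0.4, -3.7]
finger_gap: 9.6
finger_force: 59.1
```

Emit:
drive_tool --increments "0 0 0 0 0 0.07 -1; 0 0 0 0 0 0.13 -1; 0 0 0 0 0 0.175 -1; 0 0 0 0 0 0.205 -1; 0 0 0 0 0 0.22 -1; 0 0 0 0 0 0.2225 -1; 0 0 0 0 0 0.2225 -1; 0 0 0 0 0 0.2225 1"

```text
time: 7.4
tcp_pos: [454.6, -323.9, 36.2]
ee_rot: [0.001, -0.0, 1.0, -0.001]
force: [0.2, -0.8, 1.1]
finger_gap: 23.4
finger_force: 0.0
```

Emit:
drive_tool --increments "0 0 0 0 0 0 1; 0 0 0 0 0 0 1; 0 0 0 0 0 0 1; 0 0 0 0 0 0 1; 0 0 0 0 0 -0.0725 1; 0 0 0 0 0 -0.2225 1; 0 0 0 0 0 -0.4225 1; 0 0 0 0 0 -0.6225 1"

```text
time: 8.2
tcp_pos: [453.7, -323.2, 161.0]
ee_rot: [-0.0, 0.0, 1.0, 0.0]
force: [1.5, -1.8, -0.4]
finger_gap: 85.2
finger_force: 0.0
```

Run:
```python
from h import *
c=[597,175.5]
plan([(490,-140,185,.02,1)]*8)
plan([(560,55,185,.046,1)]*8)
plan([(*c,120,.046,1)]*4+[(*c,z,.046,1) for z in (100,80,68,65)])
plan([(*c,65,.046,-1)]*7+[(*c,68,.046,-1)])
plan([(*c,z,.046,-1) for z in (72,80,90,105,120,135,150,165)])
```

```text
0 0 -0.0064 -0.18 0.9175 -0.125 1; 0 0 -0.0064 -0.18 0.9175 -0.125 1; 0 0 -0.0064 -0.18 0.9175 -0.125 1; 0 0 -0.0064 -0.18 0.9175 -0.125 1; 0 0 -0.0064 -0.18 0.9175 -0.125 1; 0 0 -0.0064 -0.18 0.9175 -0.125 1; 0 0 -0.0064 -0.18 0.9175 -0.125 1; 0 0 -0.0064 -0.18 0.9175 -0.125 1
0 0 -0.0082 -0.3695 0.9678 -0 1; 0 0 -0.0082 -0.3695 0.9678 -0 1; 0 0 -0.0082 -0.3695 0.9678 -0 1; 0 0 -0.0082 -0.3695 0.9678 -0 1; 0 0 -0.0082 -0.3695 0.9678 -0 1; 0 0 -0.0082 -0.3695 0.9678 -0 1; 0 0 -0.0082 -0.3695 0.9678 -0 1; 0 0 -0.0082 -0.3695 0.9678 -0 1
0 0 -0 -0.2125 0.5933 0.325 1; 0 0 -0 -0.2125 0.5933 0.325 1; 0 0 -0 -0.2125 0.5933 0.325 1; 0 0 -0 -0.2125 0.5933 0.325 1; 0 0 -0 -0.2125 0.5933 0.425 1; 0 0 -0 -0.2125 0.5933 0.525 1; 0 0 -0 -0.2125 0.5933 0.585 1; 0 0 -0 -0.2125 0.5933 0.6 1
0 0 -0 0 0 -0 -1; 0 0 -0 0 0 -0 -1; 0 0 -0 0 0 -0 -1; 0 0 -0 0 0 -0 -1; 0 0 -0 0 0 -0 -1; 0 0 -0 0 0 -0 -1; 0 0 -0 0 0 -0 -1; 0 0 -0 0 0 -0.015 -1
0 0 -0 0 0 -0.02 -1; 0 0 -0 0 0 -0.06 -1; 0 0 -0 0 0 -0.11 -1; 0 0 -0 0 0 -0.185 -1; 0 0 -0 0 0 -0.26 -1; 0 0 -0 0 0 -0.335 -1; 0 0 -0 0 0 -0.41 -1; 0 0 -0 0 0 -0.485 -1
```

Emit:
drive_tool --increments "0 0 -0.0064 -0.18 0.9175 -0.125 1; 0 0 -0.0064 -0.18 0.9175 -0.125 1; 0 0 -0.0064 -0.18 0.9175 -0.125 1; 0 0 -0.0064 -0.18 0.9175 -0.125 1; 0 0 -0.0064 -0.18 0.9175 -0.125 1; 0 0 -0.0064 -0.18 0.9175 -0.125 1; 0 0 -0.0064 -0.18 0.9175 -0.125 1; 0 0 -0.0064 -0.18 0.9175 -0.125 1"

```text
time: 9.0
tcp_pos: [489.7, -141.1, 184.7]
ee_rot: [-0.0, -0.009, 1.0, -0.0]
force: [-0.4, -0.1, 0.2]
finger_gap: 85.3
finger_force: 0.0
```

Emit:
drive_tool --increments "0 0 -0.0082 -0.3695 0.9678 0 1; 0 0 -0.0082 -0.3695 0.9678 0 1; 0 0 -0.0082 -0.3695 0.9678 0 1; 0 0 -0.0082 -0.3695 0.9678 0 1; 0 0 -0.0082 -0.3695 0.9678 0 1; 0 0 -0.0082 -0.3695 0.9678 0 1; 0 0 -0.0082 -0.3695 0.9678 0 1; 0 0 -0.0082 -0.3695 0.9678 0 1"

```text
time: 9.8
tcp_pos: [559.6, 53.2, 184.9]
ee_rot: [-0.0, -0.022, 1.0, -0.0]
force: [0.6, -0.4, 0.4]
finger_gap: 85.2
finger_force: 0.0
```

Emit:
drive_tool --increments "0 0 0 -0.2125 0.5933 0.325 1; 0 0 0 -0.2125 0.5933 0.325 1; 0 0 0 -0.2125 0.5933 0.325 1; 0 0 0 -0.2125 0.5933 0.325 1; 0 0 0 -0.2125 0.5933 0.425 1; 0 0 0 -0.2125 0.5933 0.525 1; 0 0 0 -0.2125 0.5933 0.585 1; 0 0 0 -0.2125 0.5933 0.6 1"

```text
time: 10.6
tcp_pos: [596.2, 173.8, 64.0]
ee_rot: [-0.001, -0.022, 1.0, -0.0]
force: [-0.4, -0.3, -0.2]
finger_gap: 85.5
finger_force: 0.0
```

Emit:
drive_tool --increments "0 0 0 0 0 0 -1; 0 0 0 0 0 0 -1; 0 0 0 0 0 0 -1; 0 0 0 0 0 0 -1; 0 0 0 0 0 0 -1; 0 0 0 0 0 0 -1; 0 0 0 0 0 0 -1; 0 0 0 0 0 -0.015 -1"

```text
time: 11.4
tcp_pos: [596.4, 175.4, 67.4]
ee_rot: [-0.001, -0.023, 1.0, -0.0]
force: [-0.7, 0.2, -2.2]
finger_gap: 9.9
finger_force: 58.5
```

Emit:
drive_tool --increments "0 0 0 0 0 -0.02 -1; 0 0 0 0 0 -0.06 -1; 0 0 0 0 0 -0.11 -1; 0 0 0 0 0 -0.185 -1; 0 0 0 0 0 -0.26 -1; 0 0 0 0 0 -0.335 -1; 0 0 0 0 0 -0.41 -1; 0 0 0 0 0 -0.485 -1"

```text
time: 12.2
tcp_pos: [597.0, 175.5, 166.4]
ee_rot: [0.0, -0.023, 1.0, 0.0]
force: [0.2, 0.7, -3.0]
finger_gap: 9.8
finger_force: 58.4
```

Run:
```python
from h import *
c=[572,-323.5]
plan(line((597,175.5,165,.046,-1),(590,0,165,.03,-1),8))
plan(line((590,0,165,.03,-1),(580,-175,165,.01,-1),8))
plan(line((580,-175,165,.01,-1),(*c,90,0,-1),7)+[(*c,75,0,-1)])
plan([(*c,z,0,-1) for z in (62,50,42,37,36,35.5,35.5)]+[(*c,35.5,0,1)])
plan([(*c,35.5,0,1)]*4+[(*c,z,0,1) for z in (50,80,120,160)])
```

```text
0 0 0.0006 0.0094 -0.1093 -0 -1; 0 0 0.0012 0.0188 -0.2187 -0 -1; 0 0 0.0019 0.0282 -0.3281 -0 -1; 0 0 0.0025 0.0376 -0.4374 -0 -1; 0 0 0.0031 0.047 -0.5468 -0 -1; 0 0 0.0038 0.0564 -0.6562 -0 -1; 0 0 0.0044 0.0658 -0.7656 -0 -1; 0 0 0.0051 0.0752 -0.8749 -0 -1
0 0 0.0007 0.0095 -0.1092 -0 -1; 0 0 0.0015 0.0191 -0.2183 -0 -1; 0 0 0.0023 0.0286 -0.3274 -0 -1; 0 0 0.0031 0.0381 -0.4366 -0 -1; 0 0 0.0039 0.0476 -0.5457 -0 -1; 0 0 0.0047 0.0571 -0.6549 -0 -1; 0 0 0.0055 0.0666 -0.764 -0 -1; 0 0 0.0063 0.0761 -0.8731 -0 -1
0 0 0.0005 0.0068 -0.1061 0.0536 -1; 0 0 0.0009 0.0136 -0.2121 0.1071 -1; 0 0 0.0014 0.0204 -0.3181 0.1607 -1; 0 0 0.0018 0.0271 -0.4241 0.2143 -1; 0 0 0.0023 0.0339 -0.5301 0.2678 -1; 0 0 0.0027 0.0407 -0.6361 0.3214 -1; 0 0 0.0032 0.0475 -0.7421 0.375 -1; 0 0 0.0032 0.0475 -0.7421 0.45 -1
0 0 0 -0 -0 0.065 -1; 0 0 0 -0 -0 0.125 -1; 0 0 0 -0 -0 0.165 -1; 0 0 0 -0 -0 0.19 -1; 0 0 0 -0 -0 0.195 -1; 0 0 0 -0 -0 0.1975 -1; 0 0 0 -0 -0 0.1975 -1; 0 0 0 -0 -0 0.1975 1
0 0 0 -0 -0 -0 1; 0 0 0 -0 -0 -0 1; 0 0 0 -0 -0 -0 1; 0 0 0 -0 -0 -0 1; 0 0 0 -0 -0 -0.0725 1; 0 0 0 -0 -0 -0.2225 1; 0 0 0 -0 -0 -0.4225 1; 0 0 0 -0 -0 -0.6225 1
```

Emit:
drive_tool --increments "0 0 0.0006 0.0094 -0.1093 0 -1; 0 0 0.0012 0.0188 -0.2187 0 -1; 0 0 0.0019 0.0282 -0.3281 0 -1; 0 0 0.0025 0.0376 -0.4374 0 -1; 0 0 0.0031 0.047 -0.5468 0 -1; 0 0 0.0038 0.0564 -0.6562 0 -1; 0 0 0.0044 0.0658 -0.7656 0 -1; 0 0 0.0051 0.0752 -0.8749 0 -1"

```text
time: 13.0
tcp_pos: [590.0, -0.9, 165.8]
ee_rot: [0.0, -0.015, 1.0, 0.0]
force: [0.5, -0.7, -3.7]
finger_gap: 9.9
finger_force: 58.6
```

Emit:
drive_tool --increments "0 0 0.0007 0.0095 -0.1092 0 -1; 0 0 0.0015 0.0191 -0.2183 0 -1; 0 0 0.0023 0.0286 -0.3274 0 -1; 0 0 0.0031 0.0381 -0.4366 0 -1; 0 0 0.0039 0.0476 -0.5457 0 -1; 0 0 0.0047 0.0571 -0.6549 0 -1; 0 0 0.0055 0.0666 -0.764 0 -1; 0 0 0.0063 0.0761 -0.8731 0 -1"

```text
time: 13.8
tcp_pos: [579.9, -175.9, 165.8]
ee_rot: [0.0, -0.005, 1.0, -0.0]
force: [1.0, -0.2, -3.1]
finger_gap: 9.9
finger_force: 58.6
```

Emit:
drive_tool --increments "0 0 0.0005 0.0068 -0.1061 0.0536 -1; 0 0 0.0009 0.0136 -0.2121 0.1071 -1; 0 0 0.0014 0.0204 -0.3181 0.1607 -1; 0 0 0.0018 0.0271 -0.4241 0.2143 -1; 0 0 0.0023 0.0339 -0.5301 0.2678 -1; 0 0 0.0027 0.0407 -0.6361 0.3214 -1; 0 0 0.0032 0.0475 -0.7421 0.375 -1; 0 0 0.0032 0.0475 -0.7421 0.45 -1"

```text
time: 14.6
tcp_pos: [572.5, -327.3, 75.1]
ee_rot: [0.001, 0.001, 1.0, -0.001]
force: [1.5, -0.1, -3.0]
finger_gap: 9.6
finger_force: 58.7
```

Emit:
drive_tool --increments "0 0 0 0 0 0.065 -1; 0 0 0 0 0 0.125 -1; 0 0 0 0 0 0.165 -1; 0 0 0 0 0 0.19 -1; 0 0 0 0 0 0.195 -1; 0 0 0 0 0 0.1975 -1; 0 0 0 0 0 0.1975 -1; 0 0 0 0 0 0.1975 1"

```text
time: 15.4
tcp_pos: [572.6, -323.7, 36.3]
ee_rot: [0.001, -0.0, 1.0, -0.0]
force: [0.5, 0.4, 1.1]
finger_gap: 23.1
finger_force: 0.0
```

Emit:
drive_tool --increments "0 0 0 0 0 0 1; 0 0 0 0 0 0 1; 0 0 0 0 0 0 1; 0 0 0 0 0 0 1; 0 0 0 0 0 -0.0725 1; 0 0 0 0 0 -0.2225 1; 0 0 0 0 0 -0.4225 1; 0 0 0 0 0 -0.6225 1"

```text
time: 16.2
tcp_pos: [571.8, -323.4, 162.1]
ee_rot: [0.0, -0.0, 1.0, 0.0]
force: [-0.7, -0.8, 0.5]
finger_gap: 85.3
finger_force: 0.0
```

Run:
```python
from h import *
plan([(480,-135,260,.02,.1)]*8)
plan([(400,55,300,.046,.1)]*8)
plan([(390,150,300,.046,.1)]*8)
```

```text
0 0 -0.0064 0.46 0.9425 -0.5 0.1; 0 0 -0.0064 0.46 0.9425 -0.5 0.1; 0 0 -0.0064 0.46 0.9425 -0.5 0.1; 0 0 -0.0064 0.46 0.9425 -0.5 0.1; 0 0 -0.0064 0.46 0.9425 -0.5 0.1; 0 0 -0.0064 0.46 0.9425 -0.5 0.1; 0 0 -0.0064 0.46 0.9425 -0.5 0.1; 0 0 -0.0064 0.46 0.9425 -0.5 0.1
0 0 -0.0082 0.3808 0.9578 -0.2 0.1; 0 0 -0.0082 0.3808 0.9578 -0.2 0.1; 0 0 -0.0082 0.3808 0.9578 -0.2 0.1; 0 0 -0.0082 0.3808 0.9578 -0.2 0.1; 0 0 -0.0082 0.3808 0.9578 -0.2 0.1; 0 0 -0.0082 0.3808 0.9578 -0.2 0.1; 0 0 -0.0082 0.3808 0.9578 -0.2 0.1; 0 0 -0.0082 0.3808 0.9578 -0.2 0.1
0 0 -0 0.0282 0.4768 -0 0.1; 0 0 -0 0.0282 0.4768 -0 0.1; 0 0 -0 0.0282 0.4768 -0 0.1; 0 0 -0 0.0282 0.4768 -0 0.1; 0 0 -0 0.0282 0.4768 -0 0.1; 0 0 -0 0.0282 0.4768 -0 0.1; 0 0 -0 0.0282 0.4768 -0 0.1; 0 0 -0 0.0282 0.4768 -0 0.1
```

Emit:
drive_tool --increments "0 0 -0.0064 0.46 0.9425 -0.5 0.1; 0 0 -0.0064 0.46 0.9425 -0.5 0.1; 0 0 -0.0064 0.46 0.9425 -0.5 0.1; 0 0 -0.0064 0.46 0.9425 -0.5 0.1; 0 0 -0.0064 0.46 0.9425 -0.5 0.1; 0 0 -0.0064 0.46 0.9425 -0.5 0.1; 0 0 -0.0064 0.46 0.9425 -0.5 0.1; 0 0 -0.0064 0.46 0.9425 -0.5 0.1"

```text
time: 17.0
tcp_pos: [480.2, -135.6, 259.8]
ee_rot: [0.0, -0.01, 1.0, -0.0]
force: [0.0, -0.1, -0.8]
finger_gap: 46.9
finger_force: 0.0
```

Emit:
drive_tool --increments "0 0 -0.0082 0.3808 0.9578 -0.2 0.1; 0 0 -0.0082 0.3808 0.9578 -0.2 0.1; 0 0 -0.0082 0.3808 0.9578 -0.2 0.1; 0 0 -0.0082 0.3808 0.9578 -0.2 0.1; 0 0 -0.0082 0.3808 0.9578 -0.2 0.1; 0 0 -0.0082 0.3808 0.9578 -0.2 0.1; 0 0 -0.0082 0.3808 0.9578 -0.2 0.1; 0 0 -0.0082 0.3808 0.9578 -0.2 0.1"

```text
time: 17.8
tcp_pos: [400.7, 53.6, 299.3]
ee_rot: [-0.001, -0.022, 1.0, -0.0]
force: [0.7, 0.3, 0.0]
finger_gap: 47.2
finger_force: 0.0
```

Emit:
drive_tool --increments "0 0 0 0.0282 0.4768 0 0.1; 0 0 0 0.0282 0.4768 0 0.1; 0 0 0 0.0282 0.4768 0 0.1; 0 0 0 0.0282 0.4768 0 0.1; 0 0 0 0.0282 0.4768 0 0.1; 0 0 0 0.0282 0.4768 0 0.1; 0 0 0 0.0282 0.4768 0 0.1; 0 0 0 0.0282 0.4768 0 0.1"

```text
time: 18.6
tcp_pos: [390.2, 149.3, 300.0]
ee_rot: [0.0, -0.022, 1.0, 0.0]
force: [-0.4, 0.1, 0.8]
finger_gap: 47.0
finger_force: 0.0
```

Run:
```python
from h import *
p,d,W,hsv=grab("wrist","w3")
H,S,V=[hsv[...,i].astype(int) for i in range(3)]
v,u=np.mgrid[:420,:560]
ok=~np.isnan(W).any(-1); w=np.nan_to_num(W)
box=ok&(w[...,0]>400)&(w[...,0]<670)&(w[...,1]>95)&(w[...,1]<245)&(w[...,2]<40)
ms=dict(yel=box&(H>18)&(H<35)&(S>130),red=box&((H<8)|(H>172))&(S>130),
 steel=box&(S<80)&(V>90)&(w[...,2]>8))
for k,m in ms.items():
    if not m.any(): print(k,0);continue
    m=big(m) ;q=W[m];print(k,len(q),rect(q[:,:2]),np.percentile(q,[2,50,98],axis=0).round(1).tolist(),np.polyfit(q[:,0],q[:,1],1))
```

```text
yel 1428 ((467.3732604980469, 194.91688537597656), (98.64366912841797, 28.342742919921875), 3.749882221221924) [[419.1, 180.1, 4.4], [456.8, 192.6, 24.0], [505.1, 206.6, 28.0]] [5.64282615e-02 1.66936786e+02]
red 1369 ((477.076171875, 138.9944305419922), (97.172119140625, 27.90074348449707), 1.3585444688796997) [[429.5, 125.2, 4.6], [466.5, 139.3, 24.2], [515.4, 151.6, 27.9]] [1.88969909e-02 1.30198202e+02]
steel 379 ((574.2869873046875, 200.69903564453125), (127.3707046508789, 5.868751525878906), 3.197840929031372) [[512.7, 195.1, 14.6], [570.7, 200.4, 17.3], [634.0, 206.1, 19.4]] [5.66257277e-02 1.67976329e+02]
```

View pics/w3.png

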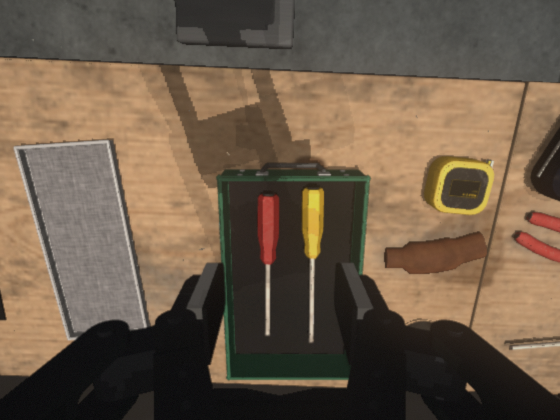

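The box shows red at left (col 268) and yellow at right (col 312), handles toward the robot. The dish corners are at (18,148) and (112,142).

Run:
```python
from h import *
K=ctrl.camera_info("wrist")
def ray(u,v,z):
    k=K["camera_matrix"];r=K["R"].T@np.array([(u-k[0,2])/k[0,0],(v-k[1,2])/k[1,1],1]);C=-K["R"].T@K["t"];return (C+r*(z-C[2])/r[2]).round(1)
for a in [(17,148),(112,141),(68,339)]: print(ray(*a,14))
c=(474,194.8);y=.057
plan([(*c,150,y,.1)]*8)
plan([(*c,z,y,.1) for z in (110,75,50,30,18,11,8,8)])
plan([(*c,8,y,.1)]+[(*c,8,y,-1)]*7)
plan([(*c,z,y,-1) for z in (11,16,24,36,52,70,90,110)])
```

```text
[ 386.2 -156.9   14. ]
[373.3 -45.3  14. ]
[ 648.1 -131.2   14. ]
0 0 -0.0035 -0.4299 0.2045 0.75 0.1; 0 0 -0.0035 -0.4299 0.2045 0.75 0.1; 0 0 -0.0035 -0.4299 0.2045 0.75 0.1; 0 0 -0.0035 -0.4299 0.2045 0.75 0.1; 0 0 -0.0035 -0.4299 0.2045 0.75 0.1; 0 0 -0.0035 -0.4299 0.2045 0.75 0.1; 0 0 -0.0035 -0.4299 0.2045 0.75 0.1; 0 0 -0.0035 -0.4299 0.2045 0.75 0.1
0 0 -0 0 0 0.2 0.1; 0 0 -0 0 0 0.375 0.1; 0 0 -0 0 0 0.5 0.1; 0 0 -0 0 0 0.6 0.1; 0 0 -0 0 0 0.66 0.1; 0 0 -0 0 0 0.695 0.1; 0 0 -0 0 0 0.71 0.1; 0 0 -0 0 0 0.71 0.1
0 0 -0 0 0 -0 0.1; 0 0 -0 0 0 -0 -1; 0 0 -0 0 0 -0 -1; 0 0 -0 0 0 -0 -1; 0 0 -0 0 0 -0 -1; 0 0 -0 0 0 -0 -1; 0 0 -0 0 0 -0 -1; 0 0 -0 0 0 -0 -1
0 0 -0 0 0 -0.015 -1; 0 0 -0 0 0 -0.04 -1; 0 0 -0 0 0 -0.08 -1; 0 0 -0 0 0 -0.14 -1; 0 0 -0 0 0 -0.22 -1; 0 0 -0 0 0 -0.31 -1; 0 0 -0 0 0 -0.41 -1; 0 0 -0 0 0 -0.51 -1
```

Emit:
drive_tool --increments "0 0 -0.0035 -0.4299 0.2045 0.75 0.1; 0 0 -0.0035 -0.4299 0.2045 0.75 0.1; 0 0 -0.0035 -0.4299 0.2045 0.75 0.1; 0 0 -0.0035 -0.4299 0.2045 0.75 0.1; 0 0 -0.0035 -0.4299 0.2045 0.75 0.1; 0 0 -0.0035 -0.4299 0.2045 0.75 0.1; 0 0 -0.0035 -0.4299 0.2045 0.75 0.1; 0 0 -0.0035 -0.4299 0.2045 0.75 0.1"

```text
time: 19.45
tcp_pos: [474.3, 194.8, 151.8]
ee_rot: [0.002, -0.028, 1.0, 0.001]
force: [-0.6, -0.4, 0.1]
finger_gap: 46.7
finger_force: 0.0
```

Emit:
drive_tool --increments "0 0 0 0 0 0.2 0.1; 0 0 0 0 0 0.375 0.1; 0 0 0 0 0 0.5 0.1; 0 0 0 0 0 0.6 0.1; 0 0 0 0 0 0.66 0.1; 0 0 0 0 0 0.695 0.1; 0 0 0 0 0 0.71 0.1; 0 0 0 0 0 0.71 0.1"

```text
time: 20.25
tcp_pos: [474.5, 195.0, 8.5]
ee_rot: [0.001, -0.028, 1.0, 0.0]
force: [0.6, 0.2, 0.2]
finger_gap: 46.9
finger_force: 0.0
```

Emit:
drive_tool --increments "0 0 0 0 0 0 0.1; 0 0 0 0 0 0 -1; 0 0 0 0 0 0 -1; 0 0 0 0 0 0 -1; 0 0 0 0 0 0 -1; 0 0 0 0 0 0 -1; 0 0 0 0 0 0 -1; 0 0 0 0 0 0 -1"

```text
time: 21.05
tcp_pos: [474.5, 195.0, 8.9]
ee_rot: [0.001, -0.028, 1.0, 0.0]
force: [-1.2, -0.5, 4.8]
finger_gap: 22.4
finger_force: 58.5
```

Emit:
drive_tool --increments "0 0 0 0 0 -0.015 -1; 0 0 0 0 0 -0.04 -1; 0 0 0 0 0 -0.08 -1; 0 0 0 0 0 -0.14 -1; 0 0 0 0 0 -0.22 -1; 0 0 0 0 0 -0.31 -1; 0 0 0 0 0 -0.41 -1; 0 0 0 0 0 -0.51 -1"

```text
time: 21.85
tcp_pos: [474.0, 194.8, 111.7]
ee_rot: [0.0, -0.028, 1.0, 0.0]
force: [0.6, -0.8, -0.8]
finger_gap: 22.1
finger_force: 58.8
```

Run:
```python
from h import *
g=grab("wrist","w4")
```

```text
(no output)
```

View pics/w4.png

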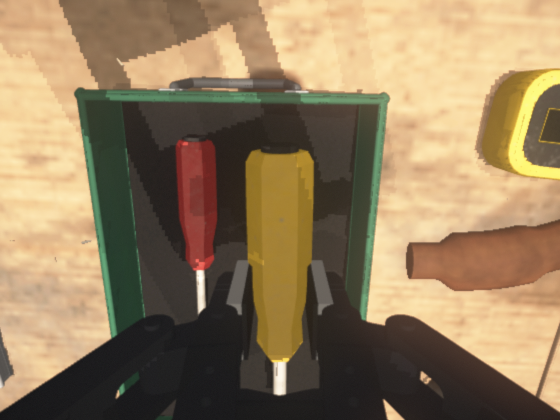

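The yellow screwdriver is held level, aligned, handle towards the robot; red is undisturbed.

Run:
```python
from h import *
a=np.array([512,-94])-54*np.array([np.cos(.1),np.sin(.1)]);c=tuple(a.round(1));print(c)
plan(line((474,194.8,110,.057,-1),(465,20,120,.08,-1),8))
plan(line((465,20,120,.08,-1),(*c,70,.1,-1),7)+[(*c,55,.1,-1)])
plan([(*c,z,.1,-1) for z in (42,30,20,14,11,10,10)]+[(*c,10,.1,.1)])
plan([(*c,10,.1,.1)]*4+[(*c,z,.1,.1) for z in (20,45,80,120)])
```

```text
(np.float64(458.3), np.float64(-99.4))
0 0 -0.001 0.0119 -0.1087 -0.0063 -1; 0 0 -0.0019 0.0237 -0.2175 -0.0125 -1; 0 0 -0.0028 0.0355 -0.3262 -0.0188 -1; 0 0 -0.0037 0.0473 -0.435 -0.025 -1; 0 0 -0.0046 0.0592 -0.5437 -0.0313 -1; 0 0 -0.0055 0.071 -0.6525 -0.0375 -1; 0 0 -0.0064 0.0828 -0.7612 -0.0438 -1; 0 0 -0.0074 0.0946 -0.87 -0.05 -1
0 0 -0.0009 0.0116 -0.0846 0.0357 -1; 0 0 -0.0018 0.0232 -0.1692 0.0714 -1; 0 0 -0.0027 0.0348 -0.2539 0.1071 -1; 0 0 -0.0036 0.0464 -0.3385 0.1428 -1; 0 0 -0.0045 0.058 -0.4231 0.1786 -1; 0 0 -0.0054 0.0696 -0.5078 0.2143 -1; 0 0 -0.0063 0.0812 -0.5924 0.25 -1; 0 0 -0.0063 0.0812 -0.5924 0.325 -1
0 0 -0 0 0 0.065 -1; 0 0 -0 0 0 0.125 -1; 0 0 -0 0 0 0.175 -1; 0 0 -0 0 0 0.205 -1; 0 0 -0 0 0 0.22 -1; 0 0 -0 0 0 0.225 -1; 0 0 -0 0 0 0.225 -1; 0 0 -0 0 0 0.225 0.1
0 0 -0 0 0 -0 0.1; 0 0 -0 0 0 -0 0.1; 0 0 -0 0 0 -0 0.1; 0 0 -0 0 0 -0 0.1; 0 0 -0 0 0 -0.05 0.1; 0 0 -0 0 0 -0.175 0.1; 0 0 -0 0 0 -0.35 0.1; 0 0 -0 0 0 -0.55 0.1
```

Emit:
drive_tool --increments "0 0 -0.001 0.0119 -0.1087 -0.0063 -1; 0 0 -0.0019 0.0237 -0.2175 -0.0125 -1; 0 0 -0.0028 0.0355 -0.3262 -0.0188 -1; 0 0 -0.0037 0.0473 -0.435 -0.025 -1; 0 0 -0.0046 0.0592 -0.5437 -0.0313 -1; 0 0 -0.0055 0.071 -0.6525 -0.0375 -1; 0 0 -0.0064 0.0828 -0.7612 -0.0438 -1; 0 0 -0.0074 0.0946 -0.87 -0.05 -1"

```text
time: 22.7
tcp_pos: [464.8, 19.1, 120.2]
ee_rot: [0.0, -0.04, 0.999, 0.0]
force: [-0.4, 0.2, -0.9]
finger_gap: 22.1
finger_force: 58.9
```

Emit:
drive_tool --increments "0 0 -0.0009 0.0116 -0.0846 0.0357 -1; 0 0 -0.0018 0.0232 -0.1692 0.0714 -1; 0 0 -0.0027 0.0348 -0.2539 0.1071 -1; 0 0 -0.0036 0.0464 -0.3385 0.1428 -1; 0 0 -0.0045 0.058 -0.4231 0.1786 -1; 0 0 -0.0054 0.0696 -0.5078 0.2143 -1; 0 0 -0.0063 0.0812 -0.5924 0.25 -1; 0 0 -0.0063 0.0812 -0.5924 0.325 -1"

```text
time: 23.5
tcp_pos: [459.3, -101.2, 55.6]
ee_rot: [0.002, -0.049, 0.999, -0.001]
force: [0.2, 0.1, -1.3]
finger_gap: 21.9
finger_force: 58.9
```

Emit:
drive_tool --increments "0 0 0 0 0 0.065 -1; 0 0 0 0 0 0.125 -1; 0 0 0 0 0 0.175 -1; 0 0 0 0 0 0.205 -1; 0 0 0 0 0 0.22 -1; 0 0 0 0 0 0.225 -1; 0 0 0 0 0 0.225 -1; 0 0 0 0 0 0.225 0.1"

```text
time: 24.3
tcp_pos: [458.7, -99.4, 10.4]
ee_rot: [0.001, -0.05, 0.999, -0.0]
force: [0.5, -0.0, 0.4]
finger_gap: 35.6
finger_force: 0.0
```

Emit:
drive_tool --increments "0 0 0 0 0 0 0.1; 0 0 0 0 0 0 0.1; 0 0 0 0 0 0 0.1; 0 0 0 0 0 0 0.1; 0 0 0 0 0 -0.05 0.1; 0 0 0 0 0 -0.175 0.1; 0 0 0 0 0 -0.35 0.1; 0 0 0 0 0 -0.55 0.1"

```text
time: 25.1
tcp_pos: [457.5, -99.2, 121.1]
ee_rot: [-0.001, -0.05, 0.999, 0.0]
force: [1.9, 0.4, 0.1]
finger_gap: 47.0
finger_force: 0.0
```

Run:
```python
from h import *
plan([(405,-215,300,.02,1)]*8)
```

```text
0 0 0.0254 0.3228 -0.5485 -0.9 1; 0 0 0.0254 0.3228 -0.5485 -0.9 1; 0 0 0.0254 0.3228 -0.5485 -0.9 1; 0 0 0.0254 0.3228 -0.5485 -0.9 1; 0 0 0.0254 0.3228 -0.5485 -0.9 1; 0 0 0.0254 0.3228 -0.5485 -0.9 1; 0 0 0.0254 0.3228 -0.5485 -0.9 1; 0 0 0.0254 0.3228 -0.5485 -0.9 1
```

Look at both dish and mat from here.

Emit:
drive_tool --increments "0 0 0.0254 0.3228 -0.5485 -0.9 1; 0 0 0.0254 0.3228 -0.5485 -0.9 1; 0 0 0.0254 0.3228 -0.5485 -0.9 1; 0 0 0.0254 0.3228 -0.5485 -0.9 1; 0 0 0.0254 0.3228 -0.5485 -0.9 1; 0 0 0.0254 0.3228 -0.5485 -0.9 1; 0 0 0.0254 0.3228 -0.5485 -0.9 1; 0 0 0.0254 0.3228 -0.5485 -0.9 1"

```text
time: 25.9
tcp_pos: [404.4, -213.9, 298.4]
ee_rot: [-0.001, -0.01, 1.0, 0.001]
force: [0.3, 0.4, -0.6]
finger_gap: 85.8
finger_force: 0.0
```

Run:
```python
from h import *
p,d,W,hsv=grab("wrist","w5");np.savez("w5.npz",p=p,d=d,W=W)
H,S,V=[hsv[...,i].astype(int) for i in range(3)]
ok=~np.isnan(W).any(-1); w=np.nan_to_num(W)
m=ok&(H>18)&(H<35)&(S>130)&(w[...,1]<-40)&(w[...,1]>-160)&(w[...,2]>8);q=W[big(m)];print("yel",rect(q[:,:2]),np.percentile(q[:,2],[50,98]))
m=ok&(S<60)&(w[...,1]<-30)&(w[...,1]>-170)&(w[...,2]>10)&(w[...,2]<20)&(w[...,0]>350)&(w[...,0]<660);q=W[m];print("rim",rect(q[:,:2]))
for n,a,b in(("grey",400,505),("blue",520,625)):
    m=ok&(w[...,0]>a)&(w[...,0]<b)&(w[...,1]<-230)&(w[...,2]>45)&(w[...,2]<66);q=W[m];print(n,len(q),rect(q[:,:2]),np.median(q[:,2]))
```

```text
yel ((447.44012451171875, -100.8902359008789), (89.42640686035156, 24.300537109375), 6.145238399505615) [23.68769061 27.32219225]
rim ((510.5008544921875, -90.85884857177734), (267.3369445800781, 113.45380401611328), 6.253342151641846)
grey 1382 ((461.0142822265625, -419.4376220703125), (73.46906280517578, 211.2487030029297), 4.35862398147583) 56.95315471677957
blue 1176 ((563.0828857421875, -432.7681579589844), (235.846923828125, 79.24745178222656), 87.51197052001953) 57.39646339319942
```

View pics/w5.png

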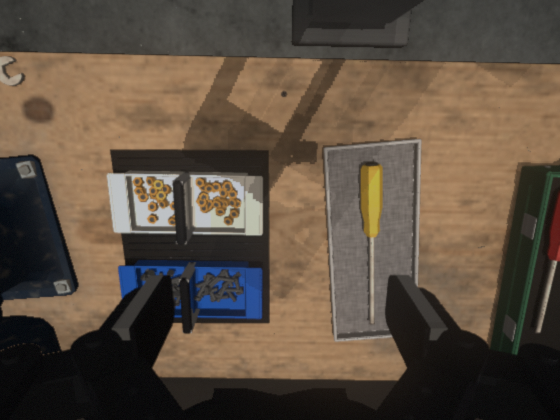

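The driver lies aligned in the dish (col ~371, rows 163-322) and both trays stand on the mat. Next I return the blue tray.

Run:
```python
from h import *
c=(572,-323.5);h=(597,175.5)
plan([(*c,110,0,1)]*8)
plan([(*c,z,0,1) for z in (80,55,40,35,35)]+[(*c,35,0,-1)]*3)
plan([(*c,35,0,-1)]*4+[(*c,z,0,-1) for z in (38,45,58,75)])
plan(line((*c,75,0,-1),(580,-160,165,.01,-1),8))
plan(line((580,-160,165,.01,-1),(590,15,165,.03,-1),8))
plan(line((590,15,165,.03,-1),(*h,150,.046,-1),6)+[(*h,140,.046,-1)]*2)
plan([(*h,z,.046,-1) for z in (125,110,96,86,78,72,68,66)])
plan([(*h,65.5,.046,-1)]*2+[(*h,65.5,.046,1)]*6)
plan([(*h,z,.046,1) for z in (70,85,110,140,160,175,175,175)])
```

```text
0 0 0.0064 -0.8239 -0.5592 0.95 1; 0 0 0.0064 -0.8239 -0.5592 0.95 1; 0 0 0.0064 -0.8239 -0.5592 0.95 1; 0 0 0.0064 -0.8239 -0.5592 0.95 1; 0 0 0.0064 -0.8239 -0.5592 0.95 1; 0 0 0.0064 -0.8239 -0.5592 0.95 1; 0 0 0.0064 -0.8239 -0.5592 0.95 1; 0 0 0.0064 -0.8239 -0.5592 0.95 1
0 0 0 0 -0 0.15 1; 0 0 0 0 -0 0.275 1; 0 0 0 0 -0 0.35 1; 0 0 0 0 -0 0.375 1; 0 0 0 0 -0 0.375 1; 0 0 0 0 -0 0.375 -1; 0 0 0 0 -0 0.375 -1; 0 0 0 0 -0 0.375 -1
0 0 0 0 -0 -0 -1; 0 0 0 0 -0 -0 -1; 0 0 0 0 -0 -0 -1; 0 0 0 0 -0 -0 -1; 0 0 0 0 -0 -0.015 -1; 0 0 0 0 -0 -0.05 -1; 0 0 0 0 -0 -0.115 -1; 0 0 0 0 -0 -0.2 -1
0 0 -0.0004 -0.005 0.1022 -0.0563 -1; 0 0 -0.0008 -0.01 0.2044 -0.1125 -1; 0 0 -0.0012 -0.015 0.3066 -0.1688 -1; 0 0 -0.0016 -0.02 0.4087 -0.225 -1; 0 0 -0.002 -0.025 0.5109 -0.2813 -1; 0 0 -0.0024 -0.03 0.6131 -0.3375 -1; 0 0 -0.0028 -0.035 0.7153 -0.3938 -1; 0 0 -0.0032 -0.04 0.8175 -0.45 -1
0 0 -0.0008 -0.0073 0.1093 -0 -1; 0 0 -0.0016 -0.0147 0.2186 -0 -1; 0 0 -0.0024 -0.022 0.3279 -0 -1; 0 0 -0.0032 -0.0294 0.4372 -0 -1; 0 0 -0.004 -0.0367 0.5465 -0 -1; 0 0 -0.0048 -0.0441 0.6558 -0 -1; 0 0 -0.0
[... 183 characters left out ...]
 -0.0393 0.5341 0.05 -1; 0 0 -0.0043 -0.0491 0.6676 0.0625 -1; 0 0 -0.0051 -0.0589 0.8011 0.075 -1; 0 0 -0.0051 -0.0589 0.8011 0.125 -1; 0 0 -0.0051 -0.0589 0.8011 0.125 -1
0 0 -0 -0 0 0.075 -1; 0 0 -0 -0 0 0.15 -1; 0 0 -0 -0 0 0.22 -1; 0 0 -0 -0 0 0.27 -1; 0 0 -0 -0 0 0.31 -1; 0 0 -0 -0 0 0.34 -1; 0 0 -0 -0 0 0.36 -1; 0 0 -0 -0 0 0.37 -1
0 0 -0 -0 0 0.0025 -1; 0 0 -0 -0 0 0.0025 -1; 0 0 -0 -0 0 0.0025 1; 0 0 -0 -0 0 0.0025 1; 0 0 -0 -0 0 0.0025 1; 0 0 -0 -0 0 0.0025 1; 0 0 -0 -0 0 0.0025 1; 0 0 -0 -0 0 0.0025 1
0 0 -0 -0 0 -0.0225 1; 0 0 -0 -0 0 -0.0975 1; 0 0 -0 -0 0 -0.2225 1; 0 0 -0 -0 0 -0.3725 1; 0 0 -0 -0 0 -0.4725 1; 0 0 -0 -0 0 -0.5475 1; 0 0 -0 -0 0 -0.5475 1; 0 0 -0 -0 0 -0.5475 1
```

Emit:
drive_tool --increments "0 0 0.0064 -0.8239 -0.5592 0.95 1; 0 0 0.0064 -0.8239 -0.5592 0.95 1; 0 0 0.0064 -0.8239 -0.5592 0.95 1; 0 0 0.0064 -0.8239 -0.5592 0.95 1; 0 0 0.0064 -0.8239 -0.5592 0.95 1; 0 0 0.0064 -0.8239 -0.5592 0.95 1; 0 0 0.0064 -0.8239 -0.5592 0.95 1; 0 0 0.0064 -0.8239 -0.5592 0.95 1"

```text
time: 26.75
tcp_pos: [571.5, -322.3, 108.5]
ee_rot: [-0.002, -0.0, 1.0, 0.001]
force: [0.7, -0.4, 0.7]
finger_gap: 85.5
finger_force: 0.0
```

Emit:
drive_tool --increments "0 0 0 0 0 0.15 1; 0 0 0 0 0 0.275 1; 0 0 0 0 0 0.35 1; 0 0 0 0 0 0.375 1; 0 0 0 0 0 0.375 1; 0 0 0 0 0 0.375 -1; 0 0 0 0 0 0.375 -1; 0 0 0 0 0 0.375 -1"

```text
time: 27.55
tcp_pos: [572.5, -323.8, 36.0]
ee_rot: [0.001, 0.0, 1.0, -0.0]
force: [-0.4, 0.5, -0.6]
finger_gap: 44.0
finger_force: 0.0
```

Emit:
drive_tool --increments "0 0 0 0 0 0 -1; 0 0 0 0 0 0 -1; 0 0 0 0 0 0 -1; 0 0 0 0 0 0 -1; 0 0 0 0 0 -0.015 -1; 0 0 0 0 0 -0.05 -1; 0 0 0 0 0 -0.115 -1; 0 0 0 0 0 -0.2 -1"

```text
time: 28.35
tcp_pos: [571.5, -323.2, 75.1]
ee_rot: [-0.001, -0.0, 1.0, 0.001]
force: [-0.3, 0.1, -3.4]
finger_gap: 9.8
finger_force: 58.5
```

Emit:
drive_tool --increments "0 0 -0.0004 -0.005 0.1022 -0.0563 -1; 0 0 -0.0008 -0.01 0.2044 -0.1125 -1; 0 0 -0.0012 -0.015 0.3066 -0.1688 -1; 0 0 -0.0016 -0.02 0.4087 -0.225 -1; 0 0 -0.002 -0.025 0.5109 -0.2813 -1; 0 0 -0.0024 -0.03 0.6131 -0.3375 -1; 0 0 -0.0028 -0.035 0.7153 -0.3938 -1; 0 0 -0.0032 -0.04 0.8175 -0.45 -1"

```text
time: 29.15
tcp_pos: [579.5, -157.3, 165.8]
ee_rot: [-0.0, -0.006, 1.0, 0.0]
force: [0.5, 0.1, -2.6]
finger_gap: 9.6
finger_force: 58.6
```

Emit:
drive_tool --increments "0 0 -0.0008 -0.0073 0.1093 0 -1; 0 0 -0.0016 -0.0147 0.2186 0 -1; 0 0 -0.0024 -0.022 0.3279 0 -1; 0 0 -0.0032 -0.0294 0.4372 0 -1; 0 0 -0.004 -0.0367 0.5465 0 -1; 0 0 -0.0048 -0.0441 0.6558 0 -1; 0 0 -0.0056 -0.0514 0.7651 0 -1; 0 0 -0.0063 -0.0588 0.8744 0 -1"

```text
time: 29.95
tcp_pos: [589.0, 17.5, 165.4]
ee_rot: [-0.0, -0.016, 1.0, 0.0]
force: [0.3, 0.5, -2.4]
finger_gap: 9.5
finger_force: 58.6
```

Emit:
drive_tool --increments "0 0 -0.0009 -0.0098 0.1336 0.0125 -1; 0 0 -0.0017 -0.0196 0.2671 0.025 -1; 0 0 -0.0026 -0.0295 0.4006 0.0375 -1; 0 0 -0.0034 -0.0393 0.5341 0.05 -1; 0 0 -0.0043 -0.0491 0.6676 0.0625 -1; 0 0 -0.0051 -0.0589 0.8011 0.075 -1; 0 0 -0.0051 -0.0589 0.8011 0.125 -1; 0 0 -0.0051 -0.0589 0.8011 0.125 -1"

```text
time: 30.75
tcp_pos: [594.9, 176.7, 138.7]
ee_rot: [-0.002, -0.024, 1.0, -0.001]
force: [-0.2, -0.5, -2.9]
finger_gap: 9.7
finger_force: 58.7
```

Emit:
drive_tool --increments "0 0 0 0 0 0.075 -1; 0 0 0 0 0 0.15 -1; 0 0 0 0 0 0.22 -1; 0 0 0 0 0 0.27 -1; 0 0 0 0 0 0.31 -1; 0 0 0 0 0 0.34 -1; 0 0 0 0 0 0.36 -1; 0 0 0 0 0 0.37 -1"

```text
time: 31.55
tcp_pos: [597.1, 175.5, 65.8]
ee_rot: [0.0, -0.023, 1.0, 0.0]
force: [-0.3, 0.3, -2.2]
finger_gap: 9.7
finger_force: 58.7
```

Force still shows the tray's own weight only, so no jam. Release.

Emit:
drive_tool --increments "0 0 0 0 0 0.0025 -1; 0 0 0 0 0 0.0025 -1; 0 0 0 0 0 0.0025 1; 0 0 0 0 0 0.0025 1; 0 0 0 0 0 0.0025 1; 0 0 0 0 0 0.0025 1; 0 0 0 0 0 0.0025 1; 0 0 0 0 0 0.0025 1"

```text
time: 32.35
tcp_pos: [597.0, 175.5, 65.5]
ee_rot: [0.0, -0.023, 1.0, 0.0]
force: [-0.4, -0.5, 0.7]
finger_gap: 84.9
finger_force: 0.0
```

Emit:
drive_tool --increments "0 0 0 0 0 -0.0225 1; 0 0 0 0 0 -0.0975 1; 0 0 0 0 0 -0.2225 1; 0 0 0 0 0 -0.3725 1; 0 0 0 0 0 -0.4725 1; 0 0 0 0 0 -0.5475 1; 0 0 0 0 0 -0.5475 1; 0 0 0 0 0 -0.5475 1"

```text
time: 33.15
tcp_pos: [596.8, 175.4, 174.8]
ee_rot: [-0.0, -0.023, 1.0, 0.0]
force: [0.3, -0.5, -0.9]
finger_gap: 85.3
finger_force: 0.0
```

Run:
```python
from h import *
c=(454,-323.5);h=(475,168.2)
plan([(530,-15,190,.03,1)]*8)
plan([(480,-205,180,0,1)]*8)
plan([(*c,90,0,1)]*5+[(*c,z,0,1) for z in (70,50,40)])
plan([(*c,35,0,1)]*2+[(*c,35,0,-1)]*6)
plan([(*c,z,0,-1) for z in (35,38,45,58,75,95,115,135)])
plan(line((*c,135,0,-1),(460,-160,165,.01,-1),8))
plan(line((460,-160,165,.01,-1),(470,10,165,.03,-1),8))
plan(line((470,10,165,.03,-1),(*h,150,.046,-1),6)+[(*h,140,.046,-1)]*2)
plan([(*h,z,.046,-1) for z in (125,110,96,86,78,72,68,66)])
plan([(*h,65.5,.046,-1)]*2+[(*h,65.5,.046,1)]*6)
plan([(*h,z,.046,1) for z in (70,85,110,140,170,200,220,230)])
```

```text
0 0 0.0051 0.3783 -0.9361 -0.075 1; 0 0 0.0051 0.3783 -0.9361 -0.075 1; 0 0 0.0051 0.3783 -0.9361 -0.075 1; 0 0 0.0051 0.3783 -0.9361 -0.075 1; 0 0 0.0051 0.3783 -0.9361 -0.075 1; 0 0 0.0051 0.3783 -0.9361 -0.075 1; 0 0 0.0051 0.3783 -0.9361 -0.075 1; 0 0 0.0051 0.3783 -0.9361 -0.075 1
0 0 0.0095 0.2782 -0.9421 0.05 1; 0 0 0.0095 0.2782 -0.9421 0.05 1; 0 0 0.0095 0.2782 -0.9421 0.05 1; 0 0 0.0095 0.2782 -0.9421 0.05 1; 0 0 0.0095 0.2782 -0.9421 0.05 1; 0 0 0.0095 0.2782 -0.9421 0.05 1; 0 0 0.0095 0.2782 -0.9421 0.05 1; 0 0 0.0095 0.2782 -0.9421 0.05 1
0 0 0 0.13 -0.5925 0.45 1; 0 0 0 0.13 -0.5925 0.45 1; 0 0 0 0.13 -0.5925 0.45 1; 0 0 0 0.13 -0.5925 0.45 1; 0 0 0 0.13 -0.5925 0.45 1; 0 0 0 0.13 -0.5925 0.55 1; 0 0 0 0.13 -0.5925 0.65 1; 0 0 0 0.13 -0.5925 0.7 1
0 0 0 0 -0 0.025 1; 0 0 0 0 -0 0.025 1; 0 0 0 0 -0 0.025 -1; 0 0 0 0 -0 0.025 -1; 0 0 0 0 -0 0.025 -1; 0 0 0 0 -0 0.025 -1; 0 0 0 0 -0 0.025 -1; 0 0 0 0 -0 0.025 -1
0 0 0 0 -0 -0 -1; 0 0 0 0 -0 -0.015 -1; 0 0 0 0 -0 -0.05 -1; 0 0 0 0 -0 -0.115 -1; 0 0 0 0 -0 -0.2 -1; 0 0 0 0 -0 -0.3 -1; 0 0 0 0 -0 -0.4 -1; 0 0 0 0 -0 -0.5 -1
0
[... 696 characters left out ...]
 -0.0324 0.5266 0.05 -1; 0 0 -0.0043 -0.0405 0.6583 0.0625 -1; 0 0 -0.0051 -0.0486 0.7899 0.075 -1; 0 0 -0.0051 -0.0486 0.7899 0.125 -1; 0 0 -0.0051 -0.0486 0.7899 0.125 -1
0 0 -0 -0 0 0.075 -1; 0 0 -0 -0 0 0.15 -1; 0 0 -0 -0 0 0.22 -1; 0 0 -0 -0 0 0.27 -1; 0 0 -0 -0 0 0.31 -1; 0 0 -0 -0 0 0.34 -1; 0 0 -0 -0 0 0.36 -1; 0 0 -0 -0 0 0.37 -1
0 0 -0 -0 0 0.0025 -1; 0 0 -0 -0 0 0.0025 -1; 0 0 -0 -0 0 0.0025 1; 0 0 -0 -0 0 0.0025 1; 0 0 -0 -0 0 0.0025 1; 0 0 -0 -0 0 0.0025 1; 0 0 -0 -0 0 0.0025 1; 0 0 -0 -0 0 0.0025 1
0 0 -0 -0 0 -0.0225 1; 0 0 -0 -0 0 -0.0975 1; 0 0 -0 -0 0 -0.2225 1; 0 0 -0 -0 0 -0.3725 1; 0 0 -0 -0 0 -0.5225 1; 0 0 -0 -0 0 -0.6725 1; 0 0 -0 -0 0 -0.7725 1; 0 0 -0 -0 0 -0.8225 1
```

Emit:
drive_tool --increments "0 0 0.0051 0.3783 -0.9361 -0.075 1; 0 0 0.0051 0.3783 -0.9361 -0.075 1; 0 0 0.0051 0.3783 -0.9361 -0.075 1; 0 0 0.0051 0.3783 -0.9361 -0.075 1; 0 0 0.0051 0.3783 -0.9361 -0.075 1; 0 0 0.0051 0.3783 -0.9361 -0.075 1; 0 0 0.0051 0.3783 -0.9361 -0.075 1; 0 0 0.0051 0.3783 -0.9361 -0.075 1"

```text
time: 33.95
tcp_pos: [530.3, -13.7, 189.4]
ee_rot: [-0.0, -0.016, 1.0, 0.0]
force: [0.3, -0.1, 0.3]
finger_gap: 85.5
finger_force: 0.0
```

Emit:
drive_tool --increments "0 0 0.0095 0.2782 -0.9421 0.05 1; 0 0 0.0095 0.2782 -0.9421 0.05 1; 0 0 0.0095 0.2782 -0.9421 0.05 1; 0 0 0.0095 0.2782 -0.9421 0.05 1; 0 0 0.0095 0.2782 -0.9421 0.05 1; 0 0 0.0095 0.2782 -0.9421 0.05 1; 0 0 0.0095 0.2782 -0.9421 0.05 1; 0 0 0.0095 0.2782 -0.9421 0.05 1"

```text
time: 34.75
tcp_pos: [480.6, -203.4, 179.9]
ee_rot: [0.0, -0.001, 1.0, 0.0]
force: [0.3, -0.3, 0.4]
finger_gap: 85.5
finger_force: 0.0
```

Emit:
drive_tool --increments "0 0 0 0.13 -0.5925 0.45 1; 0 0 0 0.13 -0.5925 0.45 1; 0 0 0 0.13 -0.5925 0.45 1; 0 0 0 0.13 -0.5925 0.45 1; 0 0 0 0.13 -0.5925 0.45 1; 0 0 0 0.13 -0.5925 0.55 1; 0 0 0 0.13 -0.5925 0.65 1; 0 0 0 0.13 -0.5925 0.7 1"

```text
time: 35.55
tcp_pos: [454.8, -321.6, 39.9]
ee_rot: [0.0, -0.001, 1.0, 0.0]
force: [-1.9, 0.8, -1.2]
finger_gap: 85.2
finger_force: 0.0
```

Emit:
drive_tool --increments "0 0 0 0 0 0.025 1; 0 0 0 0 0 0.025 1; 0 0 0 0 0 0.025 -1; 0 0 0 0 0 0.025 -1; 0 0 0 0 0 0.025 -1; 0 0 0 0 0 0.025 -1; 0 0 0 0 0 0.025 -1; 0 0 0 0 0 0.025 -1"

```text
time: 36.35
tcp_pos: [454.1, -323.7, 35.3]
ee_rot: [0.0, 0.0, 1.0, -0.0]
force: [-0.7, -0.8, 1.4]
finger_gap: 9.7
finger_force: 59.1
```

Emit:
drive_tool --increments "0 0 0 0 0 0 -1; 0 0 0 0 0 -0.015 -1; 0 0 0 0 0 -0.05 -1; 0 0 0 0 0 -0.115 -1; 0 0 0 0 0 -0.2 -1; 0 0 0 0 0 -0.3 -1; 0 0 0 0 0 -0.4 -1; 0 0 0 0 0 -0.5 -1"

```text
time: 37.15
tcp_pos: [453.9, -323.4, 136.5]
ee_rot: [0.0, -0.0, 1.0, -0.0]
force: [0.3, 0.0, -4.4]
finger_gap: 9.9
finger_force: 58.6
```

Emit:
drive_tool --increments "0 0 -0.0004 -0.0037 0.1022 -0.0188 -1; 0 0 -0.0008 -0.0075 0.2044 -0.0375 -1; 0 0 -0.0012 -0.0112 0.3065 -0.0563 -1; 0 0 -0.0016 -0.015 0.4087 -0.075 -1; 0 0 -0.002 -0.0187 0.5109 -0.0938 -1; 0 0 -0.0024 -0.0225 0.6131 -0.1125 -1; 0 0 -0.0028 -0.0262 0.7153 -0.1313 -1; 0 0 -0.0032 -0.03 0.8175 -0.15 -1"

```text
time: 37.95
tcp_pos: [459.8, -159.1, 165.9]
ee_rot: [0.0, -0.005, 1.0, -0.0]
force: [0.6, -1.0, -4.4]
finger_gap: 9.7
finger_force: 58.7
```

Emit:
drive_tool --increments "0 0 -0.0008 -0.0073 0.1062 0 -1; 0 0 -0.0016 -0.0146 0.2124 0 -1; 0 0 -0.0024 -0.0219 0.3185 0 -1; 0 0 -0.0032 -0.0292 0.4247 0 -1; 0 0 -0.004 -0.0366 0.5309 0 -1; 0 0 -0.0048 -0.0439 0.6371 0 -1; 0 0 -0.0056 -0.0512 0.7433 0 -1; 0 0 -0.0063 -0.0585 0.8494 0 -1"

```text
time: 38.75
tcp_pos: [469.8, 10.9, 165.8]
ee_rot: [0.0, -0.015, 1.0, 0.0]
force: [0.8, 0.4, -4.8]
finger_gap: 9.9
finger_force: 58.7
```

Emit:
drive_tool --increments "0 0 -0.0009 -0.0081 0.1317 0.0125 -1; 0 0 -0.0017 -0.0162 0.2633 0.025 -1; 0 0 -0.0026 -0.0243 0.395 0.0375 -1; 0 0 -0.0034 -0.0324 0.5266 0.05 -1; 0 0 -0.0043 -0.0405 0.6583 0.0625 -1; 0 0 -0.0051 -0.0486 0.7899 0.075 -1; 0 0 -0.0051 -0.0486 0.7899 0.125 -1; 0 0 -0.0051 -0.0486 0.7899 0.125 -1"

```text
time: 39.55
tcp_pos: [473.7, 168.1, 139.2]
ee_rot: [-0.001, -0.024, 1.0, -0.001]
force: [-0.4, -0.0, -4.6]
finger_gap: 10.0
finger_force: 58.8
```

Emit:
drive_tool --increments "0 0 0 0 0 0.075 -1; 0 0 0 0 0 0.15 -1; 0 0 0 0 0 0.22 -1; 0 0 0 0 0 0.27 -1; 0 0 0 0 0 0.31 -1; 0 0 0 0 0 0.34 -1; 0 0 0 0 0 0.36 -1; 0 0 0 0 0 0.37 -1"

```text
time: 40.35
tcp_pos: [475.1, 168.2, 65.8]
ee_rot: [0.0, -0.023, 1.0, 0.0]
force: [-0.5, -0.2, -3.9]
finger_gap: 9.5
finger_force: 58.8
```

Emit:
drive_tool --increments "0 0 0 0 0 0.0025 -1; 0 0 0 0 0 0.0025 -1; 0 0 0 0 0 0.0025 1; 0 0 0 0 0 0.0025 1; 0 0 0 0 0 0.0025 1; 0 0 0 0 0 0.0025 1; 0 0 0 0 0 0.0025 1; 0 0 0 0 0 0.0025 1"

```text
time: 41.15
tcp_pos: [475.1, 168.2, 65.6]
ee_rot: [0.0, -0.023, 1.0, 0.0]
force: [-0.3, 0.2, 0.6]
finger_gap: 85.4
finger_force: 0.0
```

Emit:
drive_tool --increments "0 0 0 0 0 -0.0225 1; 0 0 0 0 0 -0.0975 1; 0 0 0 0 0 -0.2225 1; 0 0 0 0 0 -0.3725 1; 0 0 0 0 0 -0.5225 1; 0 0 0 0 0 -0.6725 1; 0 0 0 0 0 -0.7725 1; 0 0 0 0 0 -0.8225 1"

```text
time: 41.95
tcp_pos: [475.7, 168.4, 232.4]
ee_rot: [0.002, -0.023, 1.0, 0.001]
force: [-0.2, -0.1, -0.1]
finger_gap: 85.5
finger_force: 0.0
```

Run:
```python
from h import *
plan([(430,120,350,.046,1)]*8)
```

```text
0 0 -0 0.2358 -0.2304 -0.6 1; 0 0 -0 0.2358 -0.2304 -0.6 1; 0 0 -0 0.2358 -0.2304 -0.6 1; 0 0 -0 0.2358 -0.2304 -0.6 1; 0 0 -0 0.2358 -0.2304 -0.6 1; 0 0 -0 0.2358 -0.2304 -0.6 1; 0 0 -0 0.2358 -0.2304 -0.6 1; 0 0 -0 0.2358 -0.2304 -0.6 1
```

Emit:
drive_tool --increments "0 0 0 0.2358 -0.2304 -0.6 1; 0 0 0 0.2358 -0.2304 -0.6 1; 0 0 0 0.2358 -0.2304 -0.6 1; 0 0 0 0.2358 -0.2304 -0.6 1; 0 0 0 0.2358 -0.2304 -0.6 1; 0 0 0 0.2358 -0.2304 -0.6 1; 0 0 0 0.2358 -0.2304 -0.6 1; 0 0 0 0.2358 -0.2304 -0.6 1"

```text
time: 42.75
tcp_pos: [429.9, 120.2, 348.6]
ee_rot: [-0.001, -0.023, 1.0, -0.0]
force: [-0.3, -0.8, -0.3]
finger_gap: 85.6
finger_force: 0.0
```

Run:
```python
from h import *
p,d,W,hsv=grab("wrist","w6")
ok=~np.isnan(W).any(-1); w=np.nan_to_num(W)
for n,a,b in(("grey",425,525),("blue",545,645)):
    m=ok&(w[...,0]>a)&(w[...,0]<b)&(w[...,1]>140)&(w[...,1]<200)&(w[...,2]>75)&(w[...,2]<95);q=W[m];print(n,rect(q[:,:2]),np.median(q[:,2]))
```

```text
grey ((475.4193115234375, 169.02061462402344), (73.78306579589844, 11.763784408569336), 2.487886905670166) 87.67731673558359
blue ((597.2317504882812, 176.19058227539062), (74.28913116455078, 11.869504928588867), 2.8312151432037354) 87.5801489570982
```

View pics/w6.png

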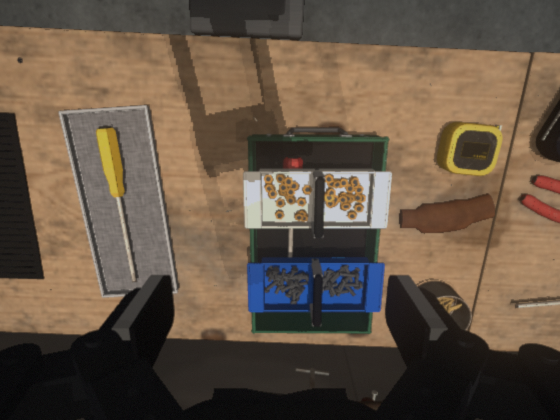

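Both trays hang within 1 mm of their start (bars at cols ~318), the yellow screwdriver is in the dish, and red is still in the box. Handing in.

```bash
python3 -c "
from station import ctrl
print(ctrl.job_done())"
```

```text
the job is handed in; nothing more can be done
None
```

I handed the job in at about 43 s: the yellow screwdriver lies lengthwise in the steel dish, both trays hang within about 1 mm of where they were, and the red screwdriver is still in the box; the hand-in returned no verdict.

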